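# Put the tool batteries on charge in the latched cage

### The job

Put all the battery packs on charge: lift the thumb lever so the latch bar clears its catch, swing the cage gate wide open, draw the tray all the way out and stand every battery pack upright in it. Then push the tray fully home, shut the gate so that the latch bar lies down in its catch again, and last of all turn the ball knob of the timer clockwise as far as it goes. Leave the other things on the bench as they stand.

Things in the scene. Friction and masses are not known exactly. Their poses are not given: they have to be found in the camera images.
- gate (a joint): Angle (rad) of the wire gate on the robot's side of the grey charging cage: 0 shut, grows as its free end swings towards the robot, 1.85 fully open; stays where left (friction 0.12 N m). Gate 240 mm wide, 12 mm thick, top 110 mm above the bench; upright hinge at its left end as the robot sees it, catch post at the right end.
- gate_hinge (a point): Point on the gate's hinge axis, 118 mm above the bench (the height of the latch bar). Turns with the gate: its x axis points through the gate's thickness (into the cage when shut), its y axis along the gate from the free end to the hinge.
- bar (a joint): Angle (rad) of the steel latch bar: 0 level (in its catch when the gate is shut), grows as its free end is lifted, to 0.70; falls back to 0 by its weight (150 g). A round bar 12 mm thick along the gate's top edge, pivoted on the gate 100 mm from the hinge axis; its nose ends 276 mm from the hinge axis.
- catch (a point): Middle of the catch on top of the fixed post at the gate's free end, 118 mm above the bench, 265 mm from the hinge axis: a fork whose two prongs reach 132 mm above the bench. The bar must be raised to 0.2 or more to pass the front prong. That prong's outer face slopes, so a gate pushed shut also lifts the bar and lets it drop in.
- thumb_lever (a point): Grip point of the thumb lever: upright dark steel blade on the latch bar, 12 mm thick through the gate's thickness, 26 mm wide; its top 22 mm above this point, the bar's top 36 mm below. 115 mm from the bar's pivot towards the free end, 42 mm above the bar's axis. Pinch it from above across its thickness, raise it about the pivot, swing the gate with it. Axes as gate_hinge, tilting with the bar.
- tray (a joint): How far (m) the aluminium tray is drawn out of the cage towards the robot: 0 = fully home, 0.13 = fully out. It slides straight out of the cage's front, friction about 1.2 N, stays where it is left. The closed gate blocks it.
- tray_handle (a point): Grip point of the tray's handle: an upright black round post 20 mm thick standing at the middle of the tray's front, its top 13 mm above this point, its foot 90 mm below. With the tray home it is 26 mm behind the middle plane of the shut gate; the cage's roof (111 mm above the bench) begins 50 mm behind that plane.
- tray_floor (a point): On the tray's floor (13 mm above the bench), middle of the packs' place. x axis into the cage, y to the left along the gate, z up. Inside: 42 mm to +x, 114 mm to either side, 74 mm to -x less the handle post (at x = -64 mm). Walls 17 mm high, 4 mm thick. Four packs fit side by side 56 mm apart in y, their x along the tray's x. Tray home: roof 95 mm above the floor.
- knob (a joint): Angle (rad) of the timer's ball knob: grows clockwise as seen from above, 0 to its stop at 2.00 (starts between 0 and 0.5). Friction 0.12 N m; it stays where it is left.
- knob_ball (a point): Centre of the ball knob: a smooth steel ball 48 mm across on an upright axis, 117 mm above the bench, on top of a grey timer box 120 x 120 x 70 mm. Gripped across its widest part (at this height) it turns; above that the fingers slip. A black pointer at its foot points at the box's front (robot side) at 0; a small steel peg on the dial marks the stop.
- pack1_mid (a point): Centre (35 mm above its foot) of a battery pack for cordless tools, 400 g: black body 64 x 44 x 34 mm high (x, y, z) with a grey neck 30 x 36 x 36 mm on top in the middle, 70 mm high overall. Gripped across the neck's 30 mm (its x axis). Two to four packs are there; None from the start means that it is absent.
- pack2_mid (a point): Centre (35 mm above its foot) of a battery pack for cordless tools, 400 g: black body 64 x 44 x 34 mm high (x, y, z) with a grey neck 30 x 36 x 36 mm on top in the middle, 70 mm high overall. Gripped across the neck's 30 mm (its x axis). Two to four packs are there; None from the start means that it is absent.
- pack3_mid (a point): Centre (35 mm above its foot) of a battery pack for cordless tools, 400 g: black body 64 x 44 x 34 mm high (x, y, z) with a grey neck 30 x 36 x 36 mm on top in the middle, 70 mm high overall. Gripped across the neck's 30 mm (its x axis). Two to four packs are there; None from the start means that it is absent.
- pack4_mid (a point): Centre (35 mm above its foot) of a battery pack for cordless tools, 400 g: black body 64 x 44 x 34 mm high (x, y, z) with a grey neck 30 x 36 x 36 mm on top in the middle, 70 mm high overall. Gripped across the neck's 30 mm (its x axis). Two to four packs are there; None from the start means that it is absent.
- tin_mid (a point): Middle of a round flat steel tin of screws, 68 mm across, 32 mm high, standing among the packs. Not to be moved.
- screwdriver_grip (a point): Middle of the handle of a screwdriver lying on the bench. Not to be moved.
Not all that is in view belongs to the job. What is shaped like the part that bears pack3_mid but orange or turquoise is not meant.

How it is judged:
On the way, in this order (a step that is already met when the one before it is completed fails the run):
1. the latch bar is lifted out of its catch (value of joint bar above 0.15 rad and value of joint gate below 0.1 rad), for 0.1 s.
2. the gate is swung wide open (value of joint gate above 1.4 rad), for 0.2 s.
3. the tray is drawn out (value of joint tray above 0.115 m), for 0.2 s.
4. every pack stands upright in the drawn-out tray (value of joint tray above 0.09 m and x of pack1_mid in the frame of tray_floor between -0.05 and 0.02 m and y of pack1_mid in the frame of tray_floor between -0.1 and 0.1 m and z of pack1_mid in the frame of tray_floor between 0.022 and 0.048 m and angle between each of pack1_mid, pack2_mid, pack3_mid, pack4_mid's own z axis and vertical below 0.25 rad and x of pack2_mid in the frame of tray_floor between -0.05 and 0.02 m and y of pack2_mid in the frame of tray_floor between -0.1 and 0.1 m and z of pack2_mid in the frame of tray_floor between 0.022 and 0.048 m and x of pack3_mid in the frame of tray_floor between -0.05 and 0.02 m and y of pack3_mid in the frame of tray_floor between -0.1 and 0.1 m and z of pack3_mid in the frame of tray_floor between 0.022 and 0.048 m and x of pack4_mid in the frame of tray_floor between -0.05 and 0.02 m and y of pack4_mid in the frame of tray_floor between -0.1 and 0.1 m and z of pack4_mid in the frame of tray_floor between 0.022 and 0.048 m), for 0.3 s.
5. the loaded tray is pushed home (value of joint tray below 0.01 m and x of pack1_mid in the frame of tray_floor between -0.05 and 0.02 m and y of pack1_mid in the frame of tray_floor between -0.1 and 0.1 m and z of pack1_mid in the frame of tray_floor between 0.022 and 0.048 m and angle between each of pack1_mid, pack2_mid, pack3_mid, pack4_mid's own z axis and vertical below 0.25 rad and x of pack2_mid in the frame of tray_floor between -0.05 and 0.02 m and y of pack2_mid in the frame of tray_floor between -0.1 and 0.1 m and z of pack2_mid in the frame of tray_floor between 0.022 and 0.048 m and x of pack3_mid in the frame of tray_floor between -0.05 and 0.02 m and y of pack3_mid in the frame of tray_floor between -0.1 and 0.1 m and z of pack3_mid in the frame of tray_floor between 0.022 and 0.048 m and x of pack4_mid in the frame of tray_floor between -0.05 and 0.02 m and y of pack4_mid in the frame of tray_floor between -0.1 and 0.1 m and z of pack4_mid in the frame of tray_floor between 0.022 and 0.048 m), for 0.2 s.
6. the gate is shut and the bar lies in its catch (value of joint tray below 0.01 m and value of joint each of gate, bar below 0.05 rad), for 0.3 s.
7. the ball knob is turned to its stop (value of joint knob above 1.85 rad), for 0.2 s.
At the end, for the whole second after the job is handed in: Every pack present stands upright (within 0.25 rad) on the tray's floor inside its walls, the tray is home (within 10 mm), the gate is shut (within 0.05 rad) with the latch bar down in its catch (within 0.05 rad), and the ball knob is at its clockwise stop (at least 1.85 of 2.00 rad) (all of step 6 and x of pack1_mid in the frame of tray_floor between -0.05 and 0.02 m and y of pack1_mid in the frame of tray_floor between -0.1 and 0.1 m and z of pack1_mid in the frame of tray_floor between 0.022 and 0.048 m and angle between each of pack1_mid, pack2_mid, pack3_mid, pack4_mid's own z axis and vertical below 0.25 rad and x of pack2_mid in the frame of tray_floor between -0.05 and 0.02 m and y of pack2_mid in the frame of tray_floor between -0.1 and 0.1 m and z of pack2_mid in the frame of tray_floor between 0.022 and 0.048 m and x of pack3_mid in the frame of tray_floor between -0.05 and 0.02 m and y of pack3_mid in the frame of tray_floor between -0.1 and 0.1 m and z of pack3_mid in the frame of tray_floor between 0.022 and 0.048 m and x of pack4_mid in the frame of tray_floor between -0.05 and 0.02 m and y of pack4_mid in the frame of tray_floor between -0.1 and 0.1 m and z of pack4_mid in the frame of tray_floor between 0.022 and 0.048 m and value of joint knob above 1.85 rad); the robot touches nothing.
It fails at once if the tin is knocked over or pushed away (over 80 mm) (distance of tin_mid from where it was at the start of the episode above 0.08 m or angle between tin_mid's own z axis and vertical above 0.6 rad).
It fails at once if the screwdriver  is pushed away (over 80 mm) (distance of screwdriver_grip from where it was at the start of the episode above 0.08 m).
Of pack1, pack2, pack3, pack4 only 2 to 4 are there at a start; the rules pass over those that are not, and their reading is None.
At some moment in a run one of pack1, pack2, pack3, pack4 may be knocked a few centimetres aside while the robot is not near it.
Once in a run the grip may slacken for a moment while it holds something.
It also fails if it takes over 210 s, if anything falls off the work surface, if the arm or the gripper's body presses on something with over 40 N, if the wrist force passes 120 N, or if a joint passes its speed limit or range.

### The arm

A 7-joint arm with a two-finger parallel gripper is mounted at the origin on the work surface. World frame = base frame: x ahead of the robot, y to its left, z up, the work surface at z = 0. Lengths are in m, angles in rad, forces in N, time in s.
With the tool pointing down it reaches from about 0.4 to 0.925 m from the base axis. Payload 4.1 kg.
Tool frame: the origin (TCP) lies between the finger pads; the fingertips stand 8 mm ahead of it and the grasp point (between the pads) lies 11 mm behind it (bot.nose_length is the z of the fingertips in the tool frame, in m); z points along the fingers, y is the line along which they close (so a half turn about z gives the same grasp; the last joint's range is limited). The gripper opens to 85 mm and grips with 20 to 120 N. Pads are 22 mm wide; open, the fingers measure 114 mm over their backs; the gripper's body (76 mm by 85 mm) begins 54 mm behind the grasp point. The pads swing forward as they close: fully open they stand 13 mm farther back than shut.
Start: joints at [1.031, 0.398, 0.045, 1.537, -0.019, 1.207, -0.051], TCP at [0.277, -0.588, 0.209] pointing down, gripper open.
Joint ranges: [-2.82, 2.82], [-0.49, 2.23], [-1.37, 1.46], [0, 2.46], [-1.36, 4.5], [0.23, 2], [-2.94, 2.94]. Speed limits (rad/s): [2.57, 2.57, 3.14, 3.14, 3.14, 3.14, 3.14].

### API

Orientations are given as a unit quaternion [x, y, z, w].
In Python, from rig import monitor, optics, workorder, bot gives the robot as it stands.
- The arm moves only by the tool send_rows, never from a script. Its argument "plan" is a list that holds one entry, the list of rows, each a list of 5 numbers: the gripper's target within -1 to 1 (shut at 1, half-way at 0, fully open at -1), then the shift along the tool's x, y, z scaled (see below), then the turn about the tool's z scaled (see below). In form: [[[jaw, dx, dy, dz, roll], ...]]. A call has 1 to 20 rows; each row shifts and turns the commanded pose from where the row before left it, along the tool's axes as they then stand; what a row does not reach is not made up. The controller multiplies each number of a shift by 0.02 m and each number of a turn by 6 degrees. A row lasts 1/12 s, in which the tool goes at most 41.7 mm and 7.16 degrees, less where a joint would pass 70% of its speed; a pose out of reach is approached as far as the arm can. A call with a number of a shift or a turn outside -1 to 1 is refused whole. A call with a gripper value outside its range is refused whole. The fingers move at their own pace and stop on an object; the grip force is fixed at half the most. Time passes only in rows, so rows that do not move let the fingers close. It gives the time, the measured TCP pose, the force, the opening and the grip force at its end, in the units of the state.
- monitor.get_state(): the state, without advancing time (a new reading comes with each control period).
- optics.grab_frame(name): name is "scene" or "top"; returns a dict with "color" (480x640x3 uint8, red, green, blue), "vfov" (degrees; the focal length in pixels is half the picture's height over the tangent of half this angle, whatever the lens; pixels are square), "cx", "cy" (the principal point, pixels), "dist_coeffs" ([k1, k2, p1, p2, k3] as OpenCV has them; the pictures are not rectified), "position" and "orientation" of the camera in the world. Camera axes: x right, y down, z forward; pixel columns grow to the right and rows downward; lengths in m; the calibration is good to about 2 mm. A picture is of the moment at which its call begins. There is no depth.
- workorder.job_done(): hands the job in; it is judged then, once.
The state is a dict: "t": time; "joint_positions": joint angles; "joint_velocities": joint speeds; "joint_torque": joint torques, N m; "ee_pos": TCP position; "ee_rot": TCP orientation; "wrist_force": force on the tool from outside, world axes, zero at the start; "wrist_torque": the same for the moment, N m; "opening": finger opening in m; "grip_force": force on a finger pad.
Only numpy, scipy, OpenCV 4.12 (cv2) and the standard library are available. Lean on these libraries where they do the work, as an engineer would, in place of code of your own. Each camera call takes 0.05 s, during which the arm holds its last target. There are 200 camera calls.

## Working session

There is one attempt and no reset: what is moved stays moved. The work goes in short steps, Python scripts to look and compute and a tool call to move; the robot and the scene stay as the last step left them, time stands still between calls to the robot, and variables do not carry over. Pictures are saved under pics/ and viewed, at most 14 in all, crops included, and the job is handed in when it is done.

Besides the shell and the picture viewer there is one more tool, called after "Emit:" as name([rows], argument=value, ...), one row to a line, values as JSON. send_rows: Moves the arm, as the interface text tells. Shifts and turns lie within -1 to 1; 1 stands for 0.02 m of shift or 6 degrees of turn. Its arguments: {"type":"object","properties":{"plan":{"type":"array","items":{"type":"array","items":{"type":"array","items":{"type":"number"}}}}},"required":["plan"]}

```bash
mkdir -p pics; ls; cat > h.py <<'E'
import numpy as np, cv2
from scipy.spatial.transform import Rotation as R
from rig import monitor, optics, workorder, bot
def grab(n):
    f=optics.grab_frame(n); im=cv2.cvtColor(f['color'],cv2.COLOR_RGB2BGR)
    F=240/np.tan(np.radians(f['vfov'])/2)
    f['K']=np.array([[F,0,f['cx']],[0,F,f['cy']],[0,0,1]]); f['D']=np.array(f['dist_coeffs'],float)
    f['R']=R.from_quat(f['orientation']).as_matrix(); f['p']=np.array(f['position']); return f,im
def ray(f,uv):
    q=cv2.undistortPoints(np.array([[uv]],float),f['K'],f['D'])[0,0]
    return f['R']@np.array([q[0],q[1],1.])
def onplane(f,uv,z):
    d=ray(f,uv); return f['p']+d*(z-f['p'][2])/d[2]
def proj(f,P):
    P=np.atleast_2d(P).astype(float); rv=cv2.Rodrigues(f['R'].T)[0]
    return cv2.projectPoints(P,rv,-f['R'].T@f['p'],f['K'],f['D'])[0][:,0]
def tri(fs,uvs):
    A=np.zeros((3,3));b=np.zeros(3)
    for f,uv in zip(fs,uvs):
        d=ray(f,uv);d/=np.linalg.norm(d);M=np.eye(3)-np.outer(d,d);A+=M;b+=M@f['p']
    return np.linalg.solve(A,b)
E
python3 - <<'E'
from h import *
for n in('scene','top'):
    f,im=grab(n); cv2.imwrite(f'pics/{n}0.png',im); print(n,f['p'],f['R'].round(3).tolist(),f['vfov'],f['D'])
print(monitor.get_state(),bot.nose_length)
E
```

```text
pics
scene [ 1.1025534  -0.55919861  1.16079952] [[0.706, 0.569, -0.421], [0.708, -0.566, 0.423], [0.002, -0.597, -0.803]] 43.75713496723914 [-0.13426853  0.          0.          0.          0.        ]
top [ 0.40758668 -0.01660473  1.22247008] [[-0.013, -0.991, 0.133], [-0.999, 0.018, 0.03], [-0.032, -0.133, -0.991]] 47.29847116390315 [-0.02167229  0.          0.          0.          0.        ]
{'t': 0.1, 'joint_positions': array([ 1.03096369,  0.39910386,  0.04502181,  1.53773685, -0.01874041,
        1.20693216, -0.05068872]), 'joint_velocities': array([-0.00091275, -0.00344936, -0.00124441, -0.0012056 ,  0.00055344,
        0.00117188, -0.00065676]), 'joint_torque': array([ 4.48372797e-03, -4.76258755e+01,  1.37057740e+00, -2.54948831e+01,
        1.20157603e-02,  4.99061221e-03, -2.26099485e-05]), 'ee_pos': array([ 0.27712966, -0.58728555,  0.20778388]), 'ee_rot': array([ 9.75792735e-01,  2.18695600e-01, -2.30044945e-04, -8.48784452e-04]), 'wrist_force': array([ 0.70312119, -0.49099575,  0.50785518]), 'wrist_torque': array([-0.00522695, -0.01994483, -0.02689798]), 'grip_force': 0.0, 'opening': 0.0856728875635237} 0.008
```

View pics/scene0.png

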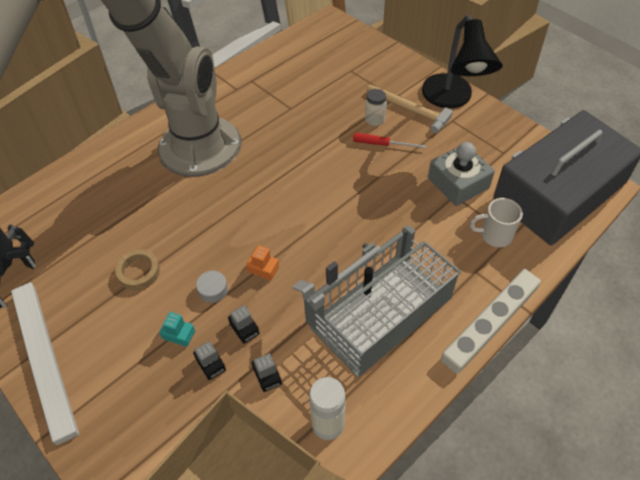

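View pics/top0.png

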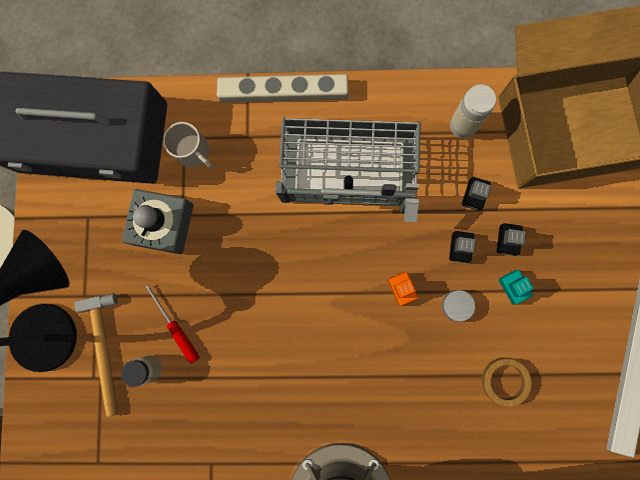

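The top view shows three black packs at (476,193), (462,246) and (511,239). The orange (402,288) and turquoise (516,287) look-alikes are excluded by colour, and the tin is at (460,305). The cage is around (350,160), the knob at (148,217) and the screwdriver at (180,335). Next I'll enlarge the gate and the packs.

```bash
python3 - <<'E'
from h import *
f,im=grab('top'); a=cv2.resize(im[105:265,265:425],(400,400),interpolation=cv2.INTER_CUBIC); b=cv2.resize(im[165:265,430:530],(400,200+200),interpolation=cv2.INTER_CUBIC)
cv2.imwrite('pics/c1.png',np.hstack([a,b]))
f,im=grab('scene'); c=cv2.resize(im[215:375,280:470],(760,560+80),interpolation=cv2.INTER_CUBIC)[:600]
cv2.imwrite('pics/c2.png',c)
E
```

```text
(no output)
```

View pics/c1.png

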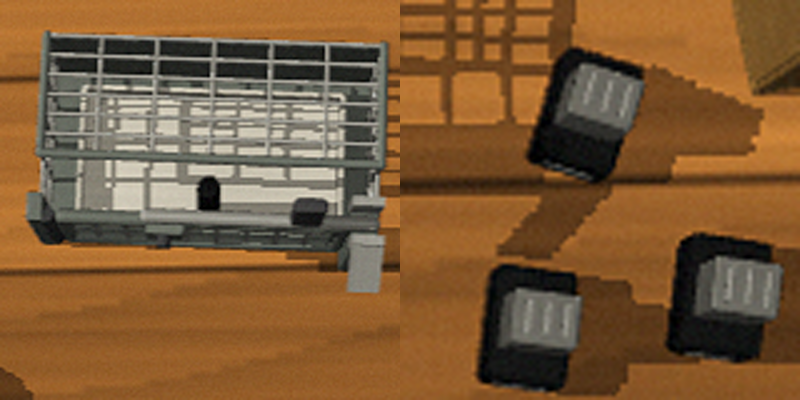

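View pics/c2.png

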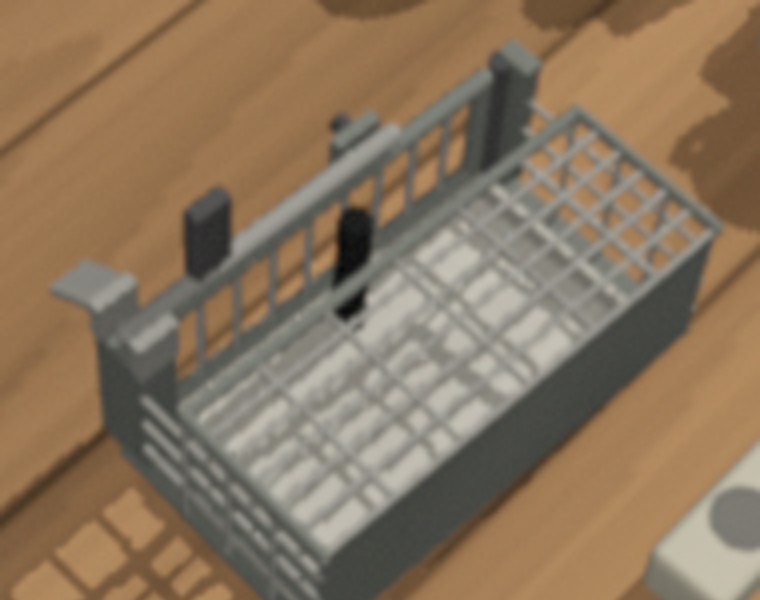

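The crops show the lever top at c2 (210,200), the handle top at c2 (355,212), the bar along the gate's top edge, and three black packs with grey necks. These match the description; the coloured ones don't. Now I'll turn pixels into points.

```bash
python3 - <<'E'
from h import *
T,ti=grab('top'); S,si=grab('scene')
c1=lambda u,v:(265+(u+.5)/2.5-.5,105+(v+.5)/2.5-.5); c2=lambda u,v:(280+(u+.5)/4-.5,215+(v+.5)/4-.5)
P=lambda n,p:print(n,np.round(p,4))
for n,uv in dict(rTL=(45,33),rTR=(387,43),rFL=(40,154),rFR=(384,162)).items(): P(n,onplane(T,c1(*uv),.111))
for n,uv in dict(rFL=(578,108),rFR=(180,405),rBL=(718,230),rBR=(325,550)).items(): P('S'+n,onplane(S,c2(*uv),.111))
for n,uv in dict(pivot_end=(143,213),mid=(285,220)).items(): P('barTop '+n,onplane(T,c1(*uv),.124))
P('barS hi',onplane(S,c2(395,130),.124)); P('barS lo',onplane(S,c2(240,245),.124))
P('lever top T z.182',onplane(T,c1(310,205),.182)); P('lever top S',onplane(S,c2(210,203),.182))
P('handle top T',onplane(T,c1(208,186),.116));P('handle top S',onplane(S,c2(355,214),.116))
P('catch T',onplane(T,c1(370,203),.132));P('catch S',onplane(S,c2(152,335),.132))
# packs
def mask(im,box,kind):
    h=cv2.cvtColor(im,cv2.COLOR_BGR2HSV);m=np.zeros(im.shape[:2],np.uint8);x0,y0,x1,y1=box
    s=h[y0:y1,x0:x1]
    k=(s[...,2]<38) if kind=='b' else (s[...,1]<40)&(s[...,2]>75)
    m[y0:y1,x0:x1]=k;return m*255
for n,box in (('T',(430,165,535,270)),('S',(180,300,300,400))):
    F,im=(T,ti) if n=='T' else (S,si)
    for kind,z in(('b',.03),('g',.07)):
        cs,_=cv2.findContours(mask(im,box,kind),cv2.RETR_EXTERNAL,cv2.CHAIN_APPROX_NONE)
        for c in cs:
            if cv2.contourArea(c)<40: continue
            r=cv2.minAreaRect(c); w=[onplane(F,p,z)[:2] for p in cv2.boxPoints(r)]
            e=w[1]-w[0],w[2]-w[1]
            print(n,kind,np.round(r[0],1),onplane(F,r[0],z).round(4),[round(float(np.linalg.norm(q)),3) for q in e],[round(float(np.degrees(np.arctan2(q[1],q[0]))),1) for q in e])
# knob ball
g=cv2.cvtColor(ti,cv2.COLOR_BGR2GRAY)
cv2.imwrite('pics/k.png',np.hstack([cv2.resize(ti[180:260,110:200],(450,400),interpolation=cv2.INTER_CUBIC),cv2.resize(si[135:205,425:497],(350,400),interpolation=cv2.INTER_CUBIC)]))
E
```

```text
rTL [0.7988 0.1099 0.111 ]
rTR [ 0.7831 -0.1775  0.111 ]
rFL [0.6939 0.1142 0.111 ]
rFR [ 0.681  -0.1713  0.111 ]
SrFL [0.6923 0.1182 0.111 ]
SrFR [ 0.671 -0.164  0.111]
SrBL [0.7965 0.1097 0.111 ]
SrBR [ 0.7773 -0.1701  0.111 ]
barTop pivot_end [0.6392 0.0283 0.124 ]
barTop mid [ 0.6311 -0.0874  0.124 ]
barS hi [0.6375 0.029  0.124 ]
barS lo [ 0.6308 -0.0814  0.124 ]
lever top T z.182 [ 0.6307 -0.1032  0.182 ]
lever top S [ 0.6293 -0.1012  0.182 ]
handle top T [ 0.6625 -0.0253  0.116 ]
handle top S [ 0.656  -0.0212  0.116 ]
catch T [ 0.6421 -0.1558  0.132 ]
catch S [ 0.6413 -0.154   0.132 ]
T b [461.6 246.4] [ 0.5278 -0.2702  0.03  ] [0.065, 0.047] [-9.5, -98.3]
T b [509.4 239. ] [ 0.5423 -0.3743  0.03  ] [0.067, 0.051] [-10.1, -98.3]
T b [475.9 193.6] [ 0.6441 -0.3068  0.03  ] [0.069, 0.047] [-19.7, -109.3]
T g [465.2 244.1] [ 0.5285 -0.2694  0.07  ] [0.028, 0.037] [-9.5, -98.2]
T g [514.5 236.2] [ 0.5436 -0.3733  0.07  ] [0.028, 0.042] [-11.8, -99.9]
T g [480.4 188.5] [ 0.6471 -0.3071  0.07  ] [0.028, 0.037] [-20.6, -110.2]
S b [266.1 372.9] [ 0.649  -0.3104  0.03  ] [0.04, 0.067] [73.3, -18.8]
S b [209.  361.2] [ 0.5467 -0.378   0.03  ] [0.041, 0.069] [81.9, -10.6]
S b [242.7 325.1] [ 0.5307 -0.2737  0.03  ] [0.043, 0.071] [86.7, -9.2]
S g [264.1 363. ] [ 0.6463 -0.308   0.07  ] [0.036, 0.031] [72.2, -19.8]
S g [205.  350.9] [ 0.5428 -0.3761  0.07  ] [0.036, 0.031] [82.4, -10.2]
S g [240.4 314.9] [ 0.529  -0.2718  0.07  ] [0.035, 0.033] [81.6, -13.3]
```

View pics/k.png

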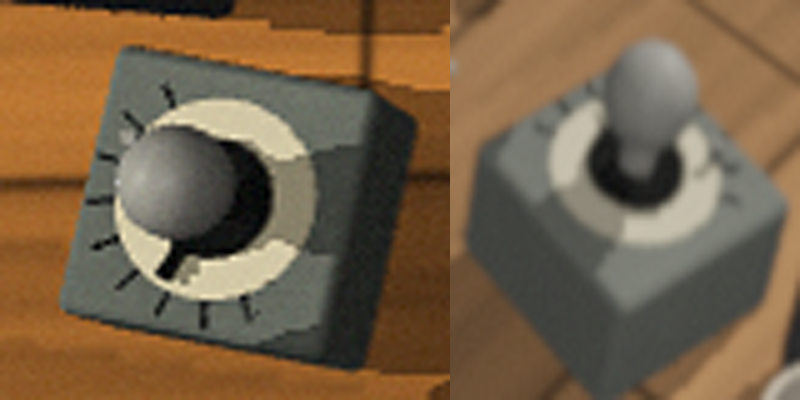

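```bash
cat >> h.py <<'E'
def go(x,y,z,ya=None):
    s=monitor.get_state(); M=R.from_quat(s['ee_rot']).as_matrix(); p=s['ee_pos']
    a=np.degrees(np.arctan2(M[1,1],M[0,1])); ya=a if ya is None else ya
    r=(a-ya+90)%180-90
    t=np.radians(a-r); d=np.array([x,y,z])-p
    print('at',p.round(4),'ya %.1f j7 %.2f t %.1f open %.3f f %s'%(a,s['joint_positions'][6],s['t'],s['opening'],s['wrist_force'].round(1)))
    print(' roll units %.2f'%(r/6),' then units x,y,z:',np.round(np.array([-d[0]*np.sin(t)+d[1]*np.cos(t),d[0]*np.cos(t)+d[1]*np.sin(t),-d[2]])/.02,2))
E
python3 - <<'E'
from h import *
go(.630,-.102,.24,-3.6)
T,ti=grab('top');S,si=grab('scene')
print(onplane(T,(145.6,216.4),.117),onplane(S,(466.5,149.9),.117),tri([T,S],[(145.6,216.4),(466.5,149.9)]))
E
```

```text
at [ 0.2772 -0.5877  0.2084] ya -64.7 j7 -0.05 t 0.3 open 0.085 f [ 0.2  0.1 -0.6]
 roll units -10.19  then units x,y,z: [25.35 16.08 -1.58]
[0.59236237 0.39460807 0.117     ] [0.58778442 0.40469506 0.117     ] [0.59206688 0.39257792 0.12757282]
```

Emit:
send_rows([
  [[-1,0,0,-0.16,-1],[-1,0,0,-0.16,-1],[-1,0,0,-0.16,-1],[-1,0,0,-0.16,-1],[-1,0,0,-0.16,-1],[-1,0,0,-0.16,-1],[-1,0,0,-0.16,-1],[-1,0,0,-0.16,-1],[-1,0,0,-0.16,-1],[-1,0,0,-0.16,-1],[-1,0,0,0,-0.2],[-1,1,0.64,0,0],[-1,1,0.64,0,0],[-1,1,0.64,0,0],[-1,1,0.64,0,0],[-1,1,0.64,0,0],[-1,1,0.64,0,0],[-1,1,0.64,0,0],[-1,1,0.64,0,0],[-1,1,0.64,0,0]],
])

```text
t: 2.07
ee_pos: [0.404, -0.4143, 0.2406]
ee_rot: [0.729, 0.684, -0.0, 0.0]
wrist_force: [-0.7, -0.1, 0.9]
opening: 0.0856
grip_force: 0.0
```

Emit:
send_rows([
  [[-1,1,0.64,0,0],[-1,1,0.64,0,0],[-1,1,0.64,0,0],[-1,1,0.64,0,0],[-1,1,0.64,0,0],[-1,1,0.64,0,0],[-1,1,0.64,0,0],[-1,1,0.64,0,0],[-1,1,0.64,0,0],[-1,1,0.64,0,0],[-1,1,0.64,0,0],[-1,1,0.64,0,0],[-1,1,0.64,0,0],[-1,1,0.64,0,0],[-1,1,0.64,0,0],[-1,0.4,0.2,0,0],[-1,0,0,0,0],[-1,0,0,0,0]],
])

```text
t: 3.57
ee_pos: [0.6176, -0.1208, 0.2405]
ee_rot: [0.729, 0.685, -0.001, 0.0]
wrist_force: [-0.8, 0.0, -0.3]
opening: 0.0854
grip_force: 0.0
```

```bash
python3 - <<'E'
from h import *
go(.630,-.102,.149,-3.6)
T,ti=grab('top');S,si=grab('scene')
cv2.imwrite('pics/m1.png',np.hstack([cv2.resize(ti[110:240,270:430],(400,325)),cv2.resize(si[200:330,270:430],(400,325))]))
E
```

```text
at [ 0.6176 -0.1208  0.2405] ya -3.6 j7 -0.06 t 3.6 open 0.085 f [-0.8  0.  -0.3]
 roll units 0.00  then units x,y,z: [0.98 0.56 4.57]
```

View pics/m1.png

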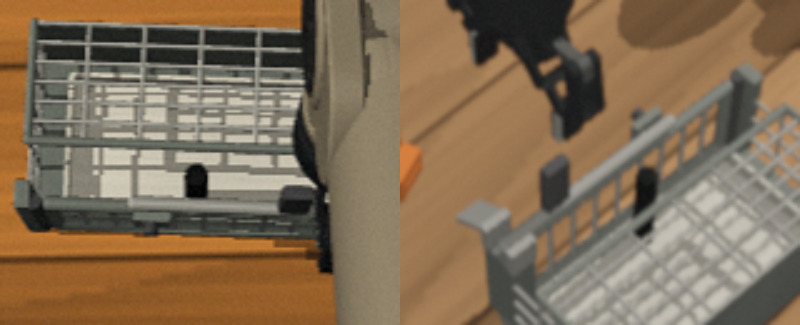

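The fingers sit just in front of and above the lever (right half, about (555,180)). Next: align, descend, pinch.

Emit:
send_rows([
  [[-1,0.98,0.56,0,0],[-1,0,0,0.9,0],[-1,0,0,0.9,0],[-1,0,0,0.9,0],[-1,0,0,0.9,0],[-1,0,0,0.9,0],[-1,0,0,0,0],[1,0,0,0,0],[1,0,0,0,0],[1,0,0,0,0],[1,0,0,0,0],[1,0,0,0,0],[1,0,0,0,0],[1,0,0,0,0],[1,0,0,0,0]],
])

```text
t: 4.92
ee_pos: [0.63, -0.1012, 0.1516]
ee_rot: [0.729, 0.685, -0.001, -0.0]
wrist_force: [-3.3, 0.8, 5.6]
opening: 0.0098
grip_force: 60.0
```

Emit:
send_rows([
  [[1,0.1,0,-0.25,0],[1,0.11,0,-0.24,0],[1,0.12,0,-0.24,0],[1,0.13,0,-0.23,0],[1,0.14,0,-0.23,0],[1,0.15,0,-0.22,0],[1,0.16,0,-0.22,0],[1,0.17,0,-0.21,0],[1,0,0,0,0],[1,0,0,0,0],[1,0,0,0,0]],
])

```text
t: 5.83
ee_pos: [0.6305, -0.0744, 0.1849]
ee_rot: [0.727, 0.686, 0.001, -0.004]
wrist_force: [1.5, 7.4, -13.4]
opening: 0.0094
grip_force: 58.5
```

```bash
python3 - <<'E'
from h import *
S,si=grab('scene')
cv2.imwrite('pics/m2.png',cv2.resize(si[200:330,270:430],(640,520)))
E
```

```text
(no output)
```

View pics/m2.png

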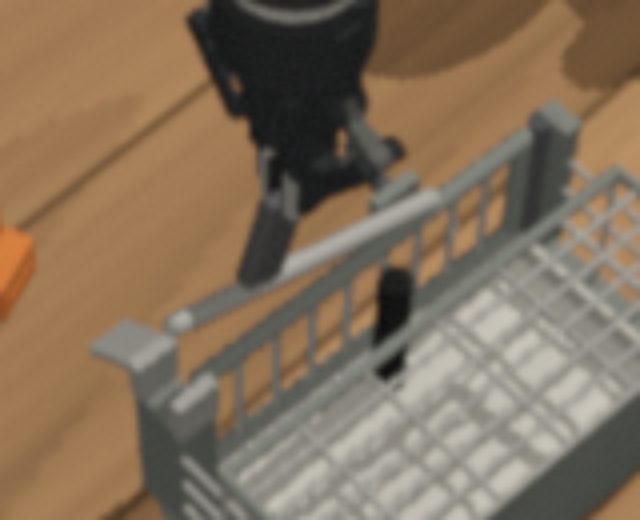

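Emit:
send_rows([
  [[1,0.01,-0.41,0,0.42],[1,0.036,-0.82,0,0.833],[1,0.036,-0.82,0,0.833],[1,0.036,-0.82,0,0.833],[1,0.036,-0.82,0,0.833],[1,0.036,-0.82,0,0.833],[1,0.036,-0.82,0,0.833],[1,0.036,-0.82,0,0.833],[1,0.036,-0.82,0,0.833],[1,0,0,0,0]],
])

```text
t: 6.72
ee_pos: [0.5071, -0.0151, 0.1859]
ee_rot: [0.927, 0.376, 0.002, -0.003]
wrist_force: [8.5, 7.9, -18.1]
opening: 0.0098
grip_force: 58.8
```

Emit:
send_rows([
  [[1,0.036,-0.82,0,0.833],[1,0.036,-0.82,0,0.833],[1,0.036,-0.82,0,0.833],[1,0.036,-0.82,0,0.833],[1,0.036,-0.82,0,0.833],[1,0.036,-0.82,0,0.833],[1,0.036,-0.82,0,0.833],[1,0.036,-0.82,0,0.833],[1,0.036,-0.82,0,0.833],[1,0.036,-0.82,0,0.833],[1,0.036,-0.82,0,0.833],[1,0,0,0,0],[1,0,0,0,0]],
])

```text
t: 7.8
ee_pos: [0.4621, 0.1436, 0.1871]
ee_rot: [0.995, -0.096, 0.003, 0.0]
wrist_force: [8.1, -2.0, -14.7]
opening: 0.0092
grip_force: 59.4
```

Emit:
send_rows([
  [[-1,0,0,0,0],[-1,0,0,0,0],[-1,0,0,0,0],[-1,0,0,0,0],[-1,0,0,-0.8,0],[-1,0,0,-1,0],[-1,0,0,-1,0],[-1,0,0,-1,0],[-1,0,0,0,0]],
])

```text
t: 8.55
ee_pos: [0.4613, 0.1457, 0.2682]
ee_rot: [0.995, -0.096, 0.004, -0.002]
wrist_force: [0.7, 0.6, 0.5]
opening: 0.0852
grip_force: 0.0
```

```bash
python3 - <<'E'
from h import *
go(.660,-.022,.092,-93.6)
T,ti=grab('top')
cv2.imwrite('pics/m3.png',cv2.resize(ti[100:300,230:450],(660,600)))
E
```

```text
at [0.4613 0.1457 0.2682] ya -101.0 j7 -2.19 t 8.6 open 0.085 f [0.7 0.6 0.5]
 roll units -1.23  then units x,y,z: [10.44  7.74  8.81]
```

View pics/m3.png

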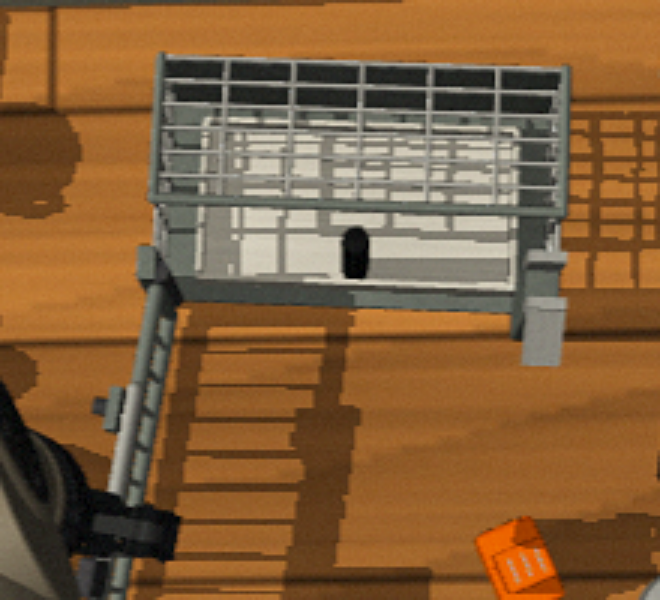

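Emit:
send_rows([
  [[-1,0,0,0,-0.62],[-1,0,0,0,-0.61],[-1,0.95,0.7,0,0],[-1,0.95,0.7,0,0],[-1,0.95,0.7,0,0],[-1,0.95,0.7,0,0],[-1,0.95,0.7,0,0],[-1,0.95,0.7,0,0],[-1,0.95,0.7,0,0],[-1,0.95,0.7,0,0],[-1,0.95,0.7,0,0],[-1,0.95,0.7,0,0],[-1,0.94,0.74,0,0],[-1,0,0,1,0],[-1,0,0,1,0],[-1,0,0,1,0],[-1,0,0,1,0],[-1,0,0,0,0],[-1,0,0,0,0]],
])

```text
t: 10.18
ee_pos: [0.656, -0.0234, 0.1817]
ee_rot: [0.999, -0.032, -0.002, 0.0]
wrist_force: [0.7, -0.1, 0.1]
opening: 0.0855
grip_force: 0.0
```

```bash
python3 - <<'E'
from h import *
go(.660,-.022,.092,-93.6)
E
```

```text
at [ 0.656  -0.0234  0.1817] ya -93.6 j7 -1.77 t 10.2 open 0.085 f [ 0.7 -0.1  0.1]
 roll units -0.00  then units x,y,z: [ 0.19 -0.08  4.49]
```

Descend, grip, and pull 0.132 m towards the robot (tool −x).

Emit:
send_rows([
  [[-1,0.2,0,0.9,0],[-1,0,0,0.9,0],[-1,0,0,0.9,0],[-1,0,0,0.9,0],[-1,0,0,0.8,0],[1,0,0,0,0],[1,0,0,0,0],[1,0,0,0,0],[1,0,0,0,0],[1,0,0,0,0],[1,0,0,0,0]],
])

```text
t: 11.1
ee_pos: [0.6621, -0.0237, 0.0967]
ee_rot: [0.999, -0.032, 0.001, 0.0]
wrist_force: [-0.4, 0.9, -0.7]
opening: 0.0123
grip_force: 0.0
```

Emit:
send_rows([
  [[1,-0.4,0,0,0],[1,-0.7,0,0,0],[1,-0.7,0,0,0],[1,-0.7,0,0,0],[1,-0.7,0,0,0],[1,-0.7,0,0,0],[1,-0.7,0,0,0],[1,-0.7,0,0,0],[1,-0.6,0,0,0],[1,-0.4,0,0,0],[1,-0.3,0,0,0],[1,0,0,0,0],[1,0,0,0,0],[1,0,0,0,0]],
])

```text
t: 12.27
ee_pos: [0.5304, -0.0153, 0.0957]
ee_rot: [0.999, -0.032, 0.001, -0.0]
wrist_force: [0.8, -0.2, 0.7]
opening: -0.0001
grip_force: 0.0
```

```bash
python3 - <<'E'
from h import *
T,ti=grab('top');S,si=grab('scene')
cv2.imwrite('pics/m4.png',np.hstack([cv2.resize(ti[110:240,260:420],(400,325),interpolation=cv2.INTER_CUBIC),cv2.resize(si[200:330,270:430],(400,325),interpolation=cv2.INTER_CUBIC)]))
E
```

```text
(no output)
```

View pics/m4.png

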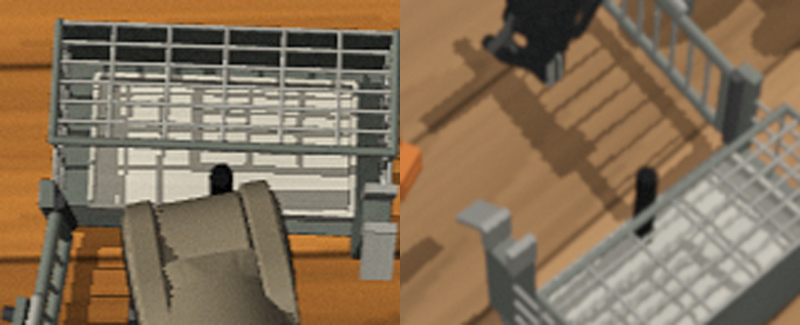

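```bash
python3 - <<'E'
from h import *
T,ti=grab('top');S,si=grab('scene')
def comp(im,x0,y0,x1,y1):
    g=im[y0:y1,x0:x1].max(2); m=((g<35)*255).astype(np.uint8)
    n,l,st,c=cv2.connectedComponentsWithStats(m)
    for i in range(1,n):
        if st[i,4]>15: print(st[i,:4]+[x0,y0,0,0],st[i,4])
comp(ti,335,165,365,200);comp(si,355,255,385,300)
for vt in (177,179,181):
  for vs in (268,270): print(vt,vs,tri([T,S],[(348.5,vt),(369,vs)]).round(4))
for z in(.09,.1,.116): print(z,proj(T,[.66,-.022,z]),proj(S,[.66,-.022,z]))
E
```

```text
[344 176   9  12] 86
[364 268   8  17] 90
177 268 [ 0.6632 -0.027   0.1303]
177 270 [ 0.6643 -0.0273  0.1245]
179 268 [ 0.6608 -0.026   0.1263]
179 270 [ 0.6619 -0.0263  0.1204]
181 268 [ 0.6583 -0.0249  0.1223]
181 270 [ 0.6594 -0.0253  0.1163]
0.09 [[346.30142249 183.08317451]] [[368.95985963 276.19559326]]
0.1 [[346.30504473 182.03866836]] [[369.16706452 273.62848435]]
0.116 [[346.31096609 180.32940086]] [[369.5038453 269.4515557]]
```

```bash
python3 - <<'E'
from h import *
S,si=grab('scene')
p=monitor.get_state()['ee_pos'];print(p)
for z in(.1,.0877): print(proj(S,[p[0],p[1],z]))
cv2.imwrite('pics/m5.png',cv2.resize(si[200:300,290:420],(780,600),interpolation=cv2.INTER_CUBIC))
E
```

```text
[ 0.52997888 -0.0152716   0.09542139]
[[328.49601678 236.90936744]]
[[328.55635974 240.20395972]]
```

View pics/m5.png

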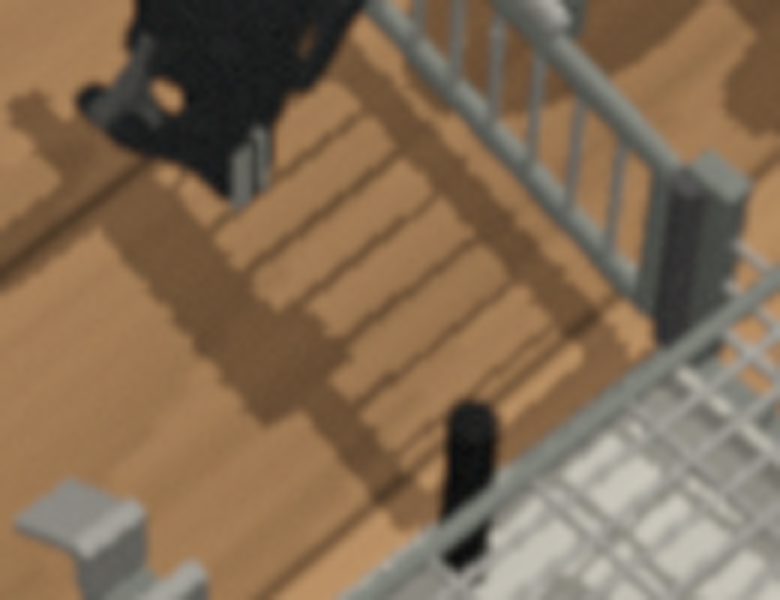

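```bash
python3 - <<'E'
from h import *
S,si=grab('scene')
for z in(.08,.09,.1,.11,.12): print(z,onplane(S,(331,234),z).round(4))
s=monitor.get_state(); print(s['joint_positions'].round(3), s['opening'])
E
```

```text
0.08 [0.5173 0.0047 0.08  ]
0.09 [ 5.227e-01 -5.000e-04  9.000e-02]
0.1 [ 0.5281 -0.0057  0.1   ]
0.11 [ 0.5336 -0.0109  0.11  ]
0.12 [ 0.539  -0.0161  0.12  ]
[ 0.212  0.317 -0.314  1.937  0.123  0.905 -1.798] 9.337004626225673e-05
```

Emit:
send_rows([
  [[1,0,0,0.9,0],[1,0,0,0.9,0],[1,0,0,0.9,0],[1,0,0,0.9,0],[1,0,0,0.3,0],[1,0,0,0,0],[1,0,0,0,0]],
])

```text
t: 13.15
ee_pos: [0.5299, -0.0152, 0.0177]
ee_rot: [0.999, -0.032, 0.0, -0.0]
wrist_force: [-0.3, -1.5, 0.1]
opening: -0.0002
grip_force: 0.0
```

Emit:
send_rows([
  [[1,0,0,0.1,0],[1,0,0,0.1,0],[1,0,0,0.1,0],[1,0,0,0,0]],
])

```text
t: 13.48
ee_pos: [0.5297, -0.0153, 0.0117]
ee_rot: [0.999, -0.032, 0.0, 0.0]
wrist_force: [-0.4, -0.1, -0.6]
opening: 0.0003
grip_force: 0.0
```

Emit:
send_rows([
  [[1,0,0,0.1,0],[1,0,0,0.1,0],[1,0,0,0,0]],
])

```text
t: 13.73
ee_pos: [0.5293, -0.0153, 0.0072]
ee_rot: [0.999, -0.032, -0.0, 0.0]
wrist_force: [-0.7, -0.6, 0.7]
opening: 0.0002
grip_force: 0.0
```

```bash
python3 - <<'E'
from h import *
S,si=grab('scene'); go(.66,-.025,.07)
p=monitor.get_state()['ee_pos']
print(proj(S,[p[0],p[1],0.0]))
cv2.imwrite('pics/m6.png',cv2.resize(si[200:300,290:420],(780,600),interpolation=cv2.INTER_CUBIC))
E
```

```text
at [ 0.5294 -0.0153  0.0073] ya -93.6 j7 -1.85 t 13.8 open 0.001 f [ 0.4  0.1 -0.7]
 roll units 0.00  then units x,y,z: [ 6.55  0.07 -3.14]
[[328.77014929 262.21109373]]
```

View pics/m6.png

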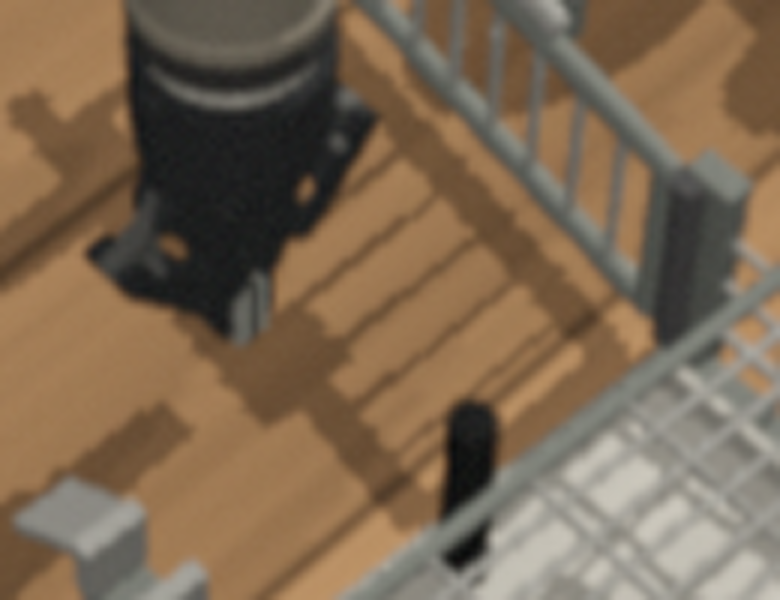

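Emit:
send_rows([
  [[1,0,0,0.1,0],[1,0,0,0.1,0],[1,0,0,0.1,0],[1,0,0,0.1,0],[1,0,0,0,0]],
])

```text
t: 14.2
ee_pos: [0.5292, -0.0153, -0.001]
ee_rot: [0.999, -0.032, -0.0, 0.0]
wrist_force: [0.4, 0.1, -0.3]
opening: -0.0001
grip_force: 0.0
```

Emit:
send_rows([
  [[1,0,0,0.1,0],[1,0,0,0.1,0],[1,0,0,0,0]],
])

```text
t: 14.45
ee_pos: [0.5293, -0.0153, -0.0049]
ee_rot: [0.999, -0.032, -0.0, 0.0]
wrist_force: [-0.5, 0.3, -0.2]
opening: -0.0001
grip_force: 0.0
```

Emit:
send_rows([
  [[1,0,0,0.1,0],[1,0,0,0.1,0],[1,0,0,0,0]],
])

```text
t: 14.7
ee_pos: [0.5293, -0.0153, -0.0089]
ee_rot: [0.999, -0.032, -0.0, 0.0]
wrist_force: [-0.0, -0.5, 0.1]
opening: -0.0
grip_force: 0.0
```

Emit:
send_rows([
  [[1,0,0,0.1,0],[1,0,0,0.1,0],[1,0,0,0,0]],
])

```text
t: 14.95
ee_pos: [0.5293, -0.0153, -0.0129]
ee_rot: [0.999, -0.032, -0.0, 0.0]
wrist_force: [-0.4, -0.0, 0.1]
opening: -0.0002
grip_force: 0.0
```

Emit:
send_rows([
  [[1,0,0,0.1,0],[1,0,0,0.1,0],[1,0,0,0,0]],
])

```text
t: 15.2
ee_pos: [0.5293, -0.0153, -0.0169]
ee_rot: [0.999, -0.032, -0.0, 0.0]
wrist_force: [0.5, -0.1, 0.2]
opening: 0.0
grip_force: 0.0
```

Emit:
send_rows([
  [[1,0,0,0.1,0],[1,0,0,0.1,0],[1,0,0,0,0]],
])

```text
t: 15.45
ee_pos: [0.5293, -0.0153, -0.0209]
ee_rot: [0.999, -0.032, -0.0, 0.0]
wrist_force: [0.2, 0.3, 0.2]
opening: 0.0
grip_force: 0.0
```

Emit:
send_rows([
  [[1,0,0,0.1,0],[1,0,0,0,0]],
])

```text
t: 15.62
ee_pos: [0.5298, -0.0153, -0.0225]
ee_rot: [0.999, -0.032, 0.0, 0.0]
wrist_force: [-0.7, 0.0, -0.2]
opening: -0.0001
grip_force: 0.1
```

Emit:
send_rows([
  [[1,0,0,0.1,0],[1,0,0,0,0]],
])

```text
t: 15.78
ee_pos: [0.5298, -0.0153, -0.0226]
ee_rot: [0.999, -0.032, -0.0, 0.0]
wrist_force: [-5.6, 0.8, 17.3]
opening: 0.0002
grip_force: 9.0
```

Emit:
send_rows([
  [[1,0,0,0.1,0],[1,0,0,0,0]],
])

```text
t: 15.95
ee_pos: [0.5298, -0.0153, -0.0227]
ee_rot: [0.999, -0.032, -0.0, 0.001]
wrist_force: [-10.2, 0.7, 33.7]
opening: 0.0001
grip_force: 17.3
```

Emit:
send_rows([
  [[1,0,0,-0.6,0],[-1,0,0,-1,0],[-1,0,0,-1,0],[-1,0,0,-1,0],[-1,0,0,-1,0],[-1,0,0,-1,0],[-1,0,0,-1,0],[-1,0,0,-1,0],[-1,0,0,-1,0],[-1,0.95,0,0,0],[-1,0.95,0,0,0],[-1,0.95,0,0,0],[-1,0.95,0,0,0],[-1,0.95,0,0,0],[-1,0.95,0,0,0],[-1,0.85,0,0,0],[-1,0,0,0,0],[-1,0,0,0,0]],
])

```text
t: 17.45
ee_pos: [0.6602, -0.0236, 0.1448]
ee_rot: [0.999, -0.032, -0.001, -0.0]
wrist_force: [-0.2, -0.2, 0.2]
opening: 0.0853
grip_force: 0.0
```

```bash
python3 - <<'E'
from h import *
go(.66,-.025,.0585,-93.6)
E
```

```text
at [ 0.6602 -0.0236  0.1448] ya -93.6 j7 -1.78 t 17.4 open 0.085 f [-0.2 -0.2  0.2]
 roll units -0.01  then units x,y,z: [-0.    0.07  4.31]
```

Emit:
send_rows([
  [[-1,0,0.07,0.9,0],[-1,0,0,0.9,0],[-1,0,0,0.9,0],[-1,0,0,0.8,0],[-1,0,0,0.8,0],[1,0,0,0,0],[1,0,0,0,0],[1,0,0,0,0],[1,0,0,0,0],[1,0,0,0,0],[1,0,0,0,0],[1,0,0,0,0],[1,0,0,0,0]],
])

```text
t: 18.53
ee_pos: [0.6609, -0.0262, 0.061]
ee_rot: [0.999, -0.032, 0.001, 0.001]
wrist_force: [-1.8, -2.8, 7.0]
opening: 0.0183
grip_force: 58.5
```

Emit:
send_rows([
  [[1,-0.3,0,0,0],[1,-0.6,0,0,0],[1,-0.6,0,0,0],[1,-0.6,0,0,0],[1,-0.6,0,0,0],[1,-0.6,0,0,0],[1,-0.6,0,0,0],[1,-0.6,0,0,0],[1,-0.6,0,0,0],[1,-0.6,0,0,0],[1,-0.4,0,0,0],[1,-0.3,0,0,0],[1,-0.1,0,0,0],[1,0,0,0,0],[1,0,0,0,0],[1,0,0,0,0]],
])

```text
t: 19.87
ee_pos: [0.5312, -0.0187, 0.061]
ee_rot: [0.999, -0.032, 0.001, 0.001]
wrist_force: [-1.4, -4.1, 8.6]
opening: 0.0186
grip_force: 59.6
```

Emit:
send_rows([
  [[-1,0,0,0,0],[-1,0,0,0,0],[-1,0,0,0,0],[-1,0,0,-1,0],[-1,0,0,-1,0],[-1,0,0,-1,0],[-1,0,0,-1,-1],[-1,0,0,0,-1],[-1,0,0,0,-1],[-1,0,0,0,-1],[-1,0,0,0,-1],[-1,0,0,0,-1],[-1,0,0,0,-1],[-1,0,0,0,-1],[-1,0,0,0,-1],[-1,0,0,0,-1],[-1,0,0,0,-1],[-1,0,0,0,-1],[-1,0,0,0,-1],[-1,0,0,0,-0.9]],
])

```text
t: 21.53
ee_pos: [0.5301, -0.016, 0.139]
ee_rot: [0.766, 0.643, -0.0, -0.001]
wrist_force: [-1.4, -0.9, 0.2]
opening: 0.085
grip_force: 0.0
```

```bash
cat >> h.py <<'E'
def packs(box={'T':(400,150,560,300),'S':(160,285,320,420)},cams='TS'):
    for n in cams:
        F,im=grab('top' if n=='T' else 'scene'); h=cv2.cvtColor(im,cv2.COLOR_BGR2HSV); x0,y0,x1,y1=box[n]
        m=np.zeros(im.shape[:2],np.uint8); s=h[y0:y1,x0:x1]; m[y0:y1,x0:x1]=((s[...,1]<40)&(s[...,2]>75))*255
        for c in cv2.findContours(m,cv2.RETR_EXTERNAL,cv2.CHAIN_APPROX_NONE)[0]:
            if not 40<cv2.contourArea(c)<900: continue
            r=cv2.minAreaRect(c); w=[onplane(F,p,.07)[:2] for p in cv2.boxPoints(r)]
            print(n,np.round(r[0]),onplane(F,r[0],.07)[:2].round(4),[(round(float(np.linalg.norm(q)),3),round(float(np.degrees(np.arctan2(q[1],q[0])))%180-180,1)) for q in (w[1]-w[0],w[2]-w[1])])
E
python3 - <<'E'
from h import *
packs(); go(.529,-.271,.12,-10.5)
E
```

```text
T [458. 294.] [ 0.4236 -0.2498] [(0.058, -90.9), (0.019, -2.7)]
T [480. 189.] [ 0.6468 -0.3066] [(0.029, -18.2), (0.037, -107.6)]
T [409. 186.] [ 0.6565 -0.1559] [(0.039, -91.2), (0.155, -2.0)]
S [314. 399.] [ 0.7706 -0.2888] [(0.018, -134.7), (0.077, -44.0)]
S [265. 365.] [ 0.6498 -0.3097] [(0.036, -109.3), (0.039, -21.0)]
S [206. 353.] [ 0.5485 -0.3777] [(0.034, -95.6), (0.042, -8.7)]
S [314. 324.] [ 0.654  -0.1774] [(0.019, -134.8), (0.053, -43.9)]
S [240. 315.] [ 0.53   -0.2724] [(0.034, -98.4), (0.035, -13.3)]
S [303. 298.] [ 0.5901 -0.1501] [(0.069, -134.8), (0.062, -43.9)]
S [212. 293.] [ 0.4441 -0.2822] [(0.063, -134.5), (0.04, -38.7)]
at [ 0.5301 -0.0161  0.1391] ya -10.2 j7 -0.39 t 21.6 open 0.085 f [ 0.1 -1.   0.1]
 roll units 0.05  then units x,y,z: [-12.54   2.27   0.95]
```

Emit:
send_rows([
  [[-1,-0.96,0.17,0,0],[-1,-0.96,0.17,0,0],[-1,-0.96,0.17,0,0],[-1,-0.96,0.17,0,0],[-1,-0.96,0.17,0,0],[-1,-0.96,0.17,0,0],[-1,-0.96,0.17,0,0],[-1,-0.96,0.17,0,0],[-1,-0.96,0.17,0,0],[-1,-0.96,0.17,0,0],[-1,-0.96,0.17,0,0],[-1,-0.96,0.17,0,0],[-1,-0.96,0.17,0.5,0],[-1,0,0,1,0],[-1,0,0,0,0]],
])

```text
t: 22.88
ee_pos: [0.5266, -0.2705, 0.1059]
ee_rot: [0.769, 0.639, -0.001, -0.003]
wrist_force: [-1.3, -0.0, -1.1]
opening: 0.0852
grip_force: 0.0
```

```bash
python3 - <<'E'
from h import *
go(.529,-.271,.0165,-10.5)
E
```

```text
at [ 0.5266 -0.2705  0.1059] ya -10.5 j7 0.04 t 22.9 open 0.085 f [-1.3 -0.  -1.1]
 roll units -0.00  then units x,y,z: [-0.    0.12  4.47]
```

Emit:
send_rows([
  [[-1,0,0.1,0.9,0],[-1,0,0,0.9,0],[-1,0,0,0.9,0],[-1,0,0,0.9,0],[-1,0,0,0.8,0],[-1,0,0,0,0],[1,0,0,0,0],[1,0,0,0,0],[1,0,0,0,0],[1,0,0,0,0],[1,0,0,0,0],[1,0,0,0,0],[1,0,0,0,0]],
])

```text
t: 23.97
ee_pos: [0.5318, -0.2708, 0.0227]
ee_rot: [0.767, 0.641, -0.0, 0.0]
wrist_force: [-2.6, 0.1, 6.3]
opening: 0.0291
grip_force: 61.2
```

Emit:
send_rows([
  [[1,0,0,-0.5,0],[1,0,0,-0.8,0],[1,0,0,-0.9,0],[1,0,0,-0.9,0],[1,0,0,-0.9,0],[1,0,0,-0.9,0],[1,0,0,-0.9,0],[1,0,0,-0.7,0],[1,0,0,0,-0.6],[1,0,0,0,-0.6],[1,0,0,0,0]],
])

```text
t: 24.88
ee_pos: [0.5313, -0.2705, 0.1516]
ee_rot: [0.725, 0.688, 0.0, -0.0]
wrist_force: [-0.4, -0.1, -4.0]
opening: 0.0288
grip_force: 60.0
```

```bash
python3 - <<'E'
from h import *
go(.5917,.0563,.0365,-3.4); packs(cams='S')
E
```

```text
at [ 0.5313 -0.2705  0.1516] ya -3.0 j7 0.18 t 24.9 open 0.029 f [-0.4 -0.1 -4. ]
 roll units 0.07  then units x,y,z: [16.49  2.05  5.76]
S [314. 398.] [ 0.7691 -0.2874] [(0.018, -134.7), (0.077, -44.0)]
S [264. 364.] [ 0.6472 -0.3086] [(0.035, -110.2), (0.034, -21.7)]
S [206. 352.] [ 0.5453 -0.3768] [(0.034, -98.8), (0.034, -11.1)]
S [315. 324.] [ 0.6547 -0.1767] [(0.017, -134.8), (0.053, -43.9)]
S [303. 298.] [ 0.5901 -0.1501] [(0.069, -134.8), (0.062, -43.9)]
S [218. 293.] [ 0.4532 -0.2729] [(0.089, -134.6), (0.04, -39.4)]
```

Emit:
send_rows([
  [[1,0.5,0.06,0,0],[1,1,0.13,0,0.07],[1,1,0.13,0,0],[1,1,0.13,0,0],[1,1,0.13,0,0],[1,1,0.13,0,0],[1,1,0.13,0,0],[1,1,0.13,0,0],[1,1,0.13,0,0],[1,1,0.13,0,0],[1,1,0.13,0,0],[1,1,0.13,0,0],[1,1,0.13,0,0],[1,1,0.13,0,0],[1,1,0.13,0,0],[1,1,0.1,0,0],[1,0.6,0.1,0,0],[1,0.4,0,0,0],[1,0,0,0,0],[1,0,0,0,0]],
])

```text
t: 26.6
ee_pos: [0.5925, 0.0557, 0.1512]
ee_rot: [0.728, 0.685, -0.001, 0.0]
wrist_force: [-0.2, -0.5, -3.6]
opening: 0.0294
grip_force: 59.9
```

```bash
python3 - <<'E'
from h import *
go(.5917,.0563,.0365,-3.4)
E
```

```text
at [0.5925 0.0557 0.1512] ya -3.5 j7 -0.43 t 26.6 open 0.029 f [-0.2 -0.5 -3.6]
 roll units -0.01  then units x,y,z: [ 0.03 -0.04  5.74]
```

Emit:
send_rows([
  [[1,0,0,0.9,0],[1,0,0,0.9,0],[1,0,0,0.9,0],[1,0,0,0.9,0],[1,0,0,0.9,0],[1,0,0,0.6,0],[1,0,0,0.3,0],[1,0,0,0.3,0],[1,0,0,0,0],[1,0,0,0,0]],
])

```text
t: 27.43
ee_pos: [0.5934, 0.0562, 0.038]
ee_rot: [0.728, 0.685, 0.0, 0.0]
wrist_force: [-0.5, 0.4, -3.3]
opening: 0.029
grip_force: 59.8
```

Emit:
send_rows([
  [[1,0,0,0.15,0],[1,0,0,0,0],[0,0,0,0,0],[0,0,0,0,0],[0,0,0,0,0],[0,0,0,-0.8,0],[0,0,0,-0.9,0],[0,0,0,-0.9,0],[0,0,0,-0.9,0],[0,0,0,-0.9,0],[0,0,0,-0.9,0],[0,0,0,-0.5,0],[-1,0,0,0,0.92],[-1,0,0,0,0.92],[-1,0,0,0,0.92],[-1,0,0,0,0]],
])

```text
t: 28.77
ee_pos: [0.5927, 0.0563, 0.1505]
ee_rot: [0.82, 0.573, -0.0, 0.0]
wrist_force: [-0.3, -0.0, -0.0]
opening: 0.0852
grip_force: 0.0
```

```bash
python3 - <<'E'
from h import *
go(.6465,-.308,.0165,-20); packs(cams='S',box={'S':(180,200,420,400)})
E
```

```text
at [0.5927 0.0563 0.1505] ya -20.1 j7 -0.70 t 28.8 open 0.085 f [-0.3 -0.  -0. ]
 roll units -0.02  then units x,y,z: [-16.2    8.76   6.7 ]
S [327. 388.] [ 0.7714 -0.2562] [(0.045, -43.5), (0.066, -134.8)]
S [265. 365.] [ 0.6498 -0.3094] [(0.036, -108.7), (0.039, -20.5)]
S [205. 351.] [ 0.5436 -0.3767] [(0.035, -95.6), (0.033, -8.7)]
S [212. 286.] [ 0.4301 -0.2713] [(0.064, -134.6), (0.077, -38.7)]
S [382. 217.] [0.5604 0.1292] [(0.077, -82.7), (0.185, -9.1)]
```

Emit:
send_rows([
  [[-1,-0.6,0.3,0,0],[-1,-0.95,0.52,0,0],[-1,-0.95,0.52,0,0],[-1,-0.95,0.52,0,0],[-1,-0.95,0.52,0,0],[-1,-0.95,0.52,0,0],[-1,-0.95,0.52,0,0],[-1,-0.95,0.52,0,0],[-1,-0.95,0.52,0,0],[-1,-0.95,0.52,0,0],[-1,-0.95,0.52,0,0],[-1,-0.95,0.52,0,0],[-1,-0.95,0.52,0,0],[-1,-0.95,0.52,0,0],[-1,-0.95,0.52,0,0],[-1,-0.95,0.52,0,0],[-1,-0.95,0.52,0,0],[-1,-0.4,0.14,1,0],[-1,0,0,1,0],[-1,0,0,0,0]],
])

```text
t: 30.48
ee_pos: [0.6424, -0.3099, 0.1054]
ee_rot: [0.82, 0.573, -0.003, -0.003]
wrist_force: [-1.3, 0.5, -1.0]
opening: 0.0853
grip_force: 0.0
```

```bash
python3 - <<'E'
from h import *
go(.6472,-.308,.0165,-20); packs(cams='T',box={'T':(300,100,560,300)})
E
```

```text
at [ 0.6424 -0.3099  0.1054] ya -20.1 j7 -0.14 t 30.5 open 0.085 f [-1.3  0.5 -1. ]
 roll units -0.01  then units x,y,z: [0.17 0.19 4.45]
T [458. 294.] [ 0.4236 -0.2498] [(0.058, -90.9), (0.019, -2.7)]
T [513. 236.] [ 0.5441 -0.3696] [(0.029, -7.9), (0.036, -95.9)]
T [479. 188.] [ 0.6482 -0.304 ] [(0.028, -20.6), (0.03, -110.2)]
T [321. 185.] [0.6614 0.0323] [(0.026, -91.2), (0.026, -0.8)]
T [306. 185.] [0.662  0.0635] [(0.028, -91.2), (0.026, -0.6)]
T [394. 175.] [ 0.6807 -0.1246] [(0.01, -5.1), (0.039, -94.9)]
T [374. 174.] [ 0.6821 -0.0819] [(0.039, -91.2), (0.011, -1.6)]
T [353. 174.] [ 0.6849 -0.0368] [(0.01, -4.7), (0.039, -95.1)]
T [478. 110.] [ 0.8209 -0.3111] [(0.074, -91.3), (0.045, -3.2)]
```

Emit:
send_rows([
  [[-1,0.17,0.19,0.9,0],[-1,0,0,0.9,0],[-1,0,0,0.9,0],[-1,0,0,0.9,0],[-1,0,0,0.8,0],[-1,0,0,0,0],[1,0,0,0,0],[1,0,0,0,0],[1,0,0,0,0],[1,0,0,0,0],[1,0,0,0,0],[1,0,0,0,0],[1,0,0,0,0]],
])

```text
t: 31.62
ee_pos: [0.6516, -0.3062, 0.0241]
ee_rot: [0.819, 0.573, 0.0, 0.0]
wrist_force: [-3.1, 1.4, 7.1]
opening: 0.0284
grip_force: 61.0
```

Emit:
send_rows([
  [[1,0,0,-0.5,0],[1,0,0,-0.8,0],[1,0,0,-0.9,0],[1,0,0,-0.9,0],[1,0,0,-0.9,0],[1,0,0,-0.9,0],[1,0,0,-0.9,0],[1,0,0,-0.9,0],[1,0,0,-0.5,0],[1,0,0,0,-0.92],[1,0,0,0,-0.92],[1,0,0,0,-0.92],[1,0,0,0,0]],
])

```text
t: 32.7
ee_pos: [0.6507, -0.3061, 0.1656]
ee_rot: [0.728, 0.686, -0.0, -0.001]
wrist_force: [0.3, 0.3, -3.8]
opening: 0.0287
grip_force: 59.9
```

```bash
python3 - <<'E'
from h import *
go(.587+.06*.028,-.0215+.028,.038,-3.4)
E
```

```text
at [ 0.6507 -0.3061  0.1656] ya -3.4 j7 0.13 t 32.7 open 0.029 f [ 0.3  0.3 -3.8]
 roll units 0.01  then units x,y,z: [15.42 -4.02  6.38]
```

Emit:
send_rows([
  [[1,0.5,-0.6,-0.2,0],[1,0.6,-0.9,0,0],[1,0.6,-0.9,0,0],[1,0.7,-0.9,0,0],[1,1,-0.7,0,0],[1,1,0,0,0],[1,1,0,0,0],[1,1,0,0,0],[1,1,0,0,0],[1,1,0,0,0],[1,1,0,0,0],[1,1,0,0,0],[1,1,0,0,0],[1,1,0,0,0],[1,1,0,0,0],[1,1,0,0,0],[1,0.6,0,0,0],[1,0.4,0,0,0],[1,0,0,0,0],[1,0,0,0,0]],
])

```text
t: 34.37
ee_pos: [0.59, 0.0052, 0.1703]
ee_rot: [0.728, 0.685, -0.001, 0.0]
wrist_force: [0.4, -0.8, -4.5]
opening: 0.0289
grip_force: 60.4
```

```bash
python3 - <<'E'
from h import *
go(.587+.06*.028,-.0215+.028,.038,-3.4)
packs(cams='S',box={'S':(180,200,420,400)})
E
```

```text
at [0.59   0.0052 0.1703] ya -3.5 j7 -0.34 t 34.4 open 0.029 f [ 0.4 -0.8 -4.5]
 roll units -0.02  then units x,y,z: [ 0.06 -0.07  6.62]
S [327. 388.] [ 0.7714 -0.2562] [(0.045, -43.5), (0.066, -134.8)]
S [205. 352.] [ 0.5447 -0.3772] [(0.035, -100.2), (0.034, -12.2)]
S [212. 286.] [ 0.4301 -0.2713] [(0.064, -134.6), (0.077, -38.7)]
S [394. 229.] [0.6029 0.123 ] [(0.074, -84.2), (0.119, -9.1)]
S [353. 216.] [0.5108 0.0831] [(0.059, -52.7), (0.041, -147.0)]
S [379. 204.] [0.5287 0.1533] [(0.033, -134.7), (0.025, -47.7)]
```

Emit:
send_rows([
  [[1,0.05,0,0.9,0],[1,0,0,0.9,0],[1,0,0,0.9,0],[1,0,0,0.9,0],[1,0,0,0.9,0],[1,0,0,0.9,0],[1,0,0,0.6,0],[1,0,0,0.3,0],[1,0,0,0.3,0],[1,0,0,0.05,0],[1,0,0,0,0]],
])

```text
t: 35.33
ee_pos: [0.5906, 0.0068, 0.0379]
ee_rot: [0.728, 0.685, 0.0, 0.0]
wrist_force: [-0.6, 0.3, -3.9]
opening: 0.029
grip_force: 60.4
```

Emit:
send_rows([
  [[1,0,0,0.1,0],[1,0,0,0,0],[0,0,0,0,0],[0,0,0,0,0],[0,0,0,0,0],[0,0,0,-0.8,0],[0,0,0,-0.9,0],[0,0,0,-0.9,0],[0,0,0,-0.9,0],[0,0,0,-0.9,0],[0,0,0,-0.9,0],[0,0,0,-0.5,0],[-1,0,0,0,0.6],[-1,0,0,0,0.6],[-1,0,0,0,0]],
])

```text
t: 36.58
ee_pos: [0.5901, 0.0071, 0.1517]
ee_rot: [0.77, 0.638, 0.0, 0.0]
wrist_force: [0.3, -0.2, -0.3]
opening: 0.0771
grip_force: 0.0
```

```bash
python3 - <<'E'
from h import *
go(.5443,-.3755,.0165,-10.5); packs(cams='S',box={'S':(180,310,300,400)})
E
```

```text
at [0.5901 0.0071 0.1517] ya -10.7 j7 -0.47 t 36.6 open 0.077 f [ 0.3 -0.2 -0.3]
 roll units -0.04  then units x,y,z: [-19.23   1.23   6.76]
S [205. 352.] [ 0.5442 -0.3771] [(0.034, -95.6), (0.034, -8.7)]
```

Emit:
send_rows([
  [[-1,-0.6,0,0,0],[-1,-1,0.07,0,0],[-1,-1,0.07,0,0],[-1,-1,0.07,0,0],[-1,-1,0.07,0,0],[-1,-1,0.07,0,0],[-1,-1,0.07,0,0],[-1,-1,0.07,0,0],[-1,-1,0.07,0,0],[-1,-1,0.07,0,0],[-1,-1,0.07,0,0],[-1,-1,0.07,0,0],[-1,-1,0.07,0,0],[-1,-1,0.07,0,0],[-1,-1,0.07,0,0],[-1,-1,0.07,0,0],[-1,-1,0.07,0,0],[-1,-1,0.07,0.5,0],[-1,-1,0.07,1,0],[-1,-0.6,0,0.8,0]],
])

```text
t: 38.3
ee_pos: [0.542, -0.3789, 0.1044]
ee_rot: [0.77, 0.637, -0.001, 0.0]
wrist_force: [-0.7, -1.1, -1.7]
opening: 0.0856
grip_force: 0.0
```

```bash
python3 - <<'E'
from h import *
T,ti=grab('top'); cv2.imwrite('pics/m7.png',cv2.resize(ti[100:300,250:450],(600,600),interpolation=cv2.INTER_CUBIC))
go(.5443,-.3755,.0165,-10.5); packs(cams='S',box={'S':(180,310,300,400)})
E
```

```text
at [ 0.5385 -0.3798  0.1001] ya -11.0 j7 0.17 t 38.4 open 0.086 f [-2.3 -1.6 -1.9]
 roll units -0.08  then units x,y,z: [0.27 0.24 4.18]
S [204. 352.] [ 0.5431 -0.3785] [(0.034, -86.1), (0.034, -1.4)]
S [199. 331.] [ 0.4973 -0.3576] [(0.013, -92.8), (0.032, -7.0)]
```

View pics/m7.png

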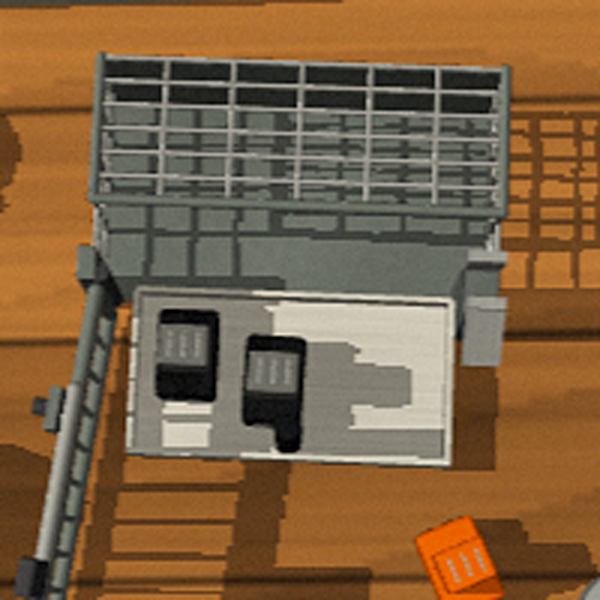

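```bash
cat >> h.py <<'E'
def intray(P): # tray drawn out
    d=np.array(P[:2])-[.595,-.022]; ex=np.array([.998,-.06]); ey=np.array([.06,.998]); return np.round([d@ex,d@ey],4)
E
python3 - <<'E'
from h import *
T,ti=grab('top')
for uv in((310.5,215),(340.5,224)):
    p=onplane(T,uv,.083); print(p.round(4),intray(p))
for c in((140,290),(455,298),(128,455),(448,465)):
    p=onplane(T,(250+c[0]/3,100+c[1]/3),.03);print('corner',p.round(4),intray(p))
p=onplane(T,(250+288/3,100+433/3),.116); print('handle',p.round(4))
go(.5443,-.3755,.0165,-10.5)
E
```

```text
[0.5944 0.0546 0.083 ] [-0.0052  0.0765]
[ 0.5741 -0.0083  0.083 ] [-0.0217  0.0124]
corner [0.6449 0.0883 0.03  ] [0.0432 0.1131]
corner [ 0.6343 -0.1436  0.03  ] [ 0.0465 -0.119 ]
corner [0.5225 0.0978 0.03  ] [-0.0795  0.1152]
corner [ 0.5114 -0.1347  0.03  ] [-0.0767 -0.1175]
handle [ 0.5274 -0.019   0.116 ]
at [ 0.5414 -0.3753  0.1032] ya -10.8 j7 0.17 t 38.5 open 0.086 f [-0.1  1.   0.4]
 roll units -0.05  then units x,y,z: [0.02 0.15 4.33]
```

Emit:
send_rows([
  [[-1,0,0.15,0.9,0],[-1,0,0,0.9,0],[-1,0,0,0.9,0],[-1,0,0,0.8,0],[-1,0,0,0.8,0],[-1,0,0,0,0],[1,0,0,0,0],[1,0,0,0,0],[1,0,0,0,0],[1,0,0,0,0],[1,0,0,0,0],[1,0,0,0,0],[1,0,0,0,0]],
])

```text
t: 39.53
ee_pos: [0.5466, -0.3757, 0.0208]
ee_rot: [0.77, 0.638, -0.0, 0.0]
wrist_force: [-3.8, 1.7, 6.2]
opening: 0.0294
grip_force: 60.9
```

Emit:
send_rows([
  [[1,0,0,-0.5,0],[1,0,0,-0.8,0],[1,0,0,-0.9,0],[1,0,0,-0.9,0],[1,0,0,-0.9,0],[1,0,0,-0.9,0],[1,0,0,-0.9,0],[1,0,0,-0.9,0],[1,0,0,-0.4,-0.6],[1,0,0,0,-0.6],[1,0,0,0,0]],
])

```text
t: 40.45
ee_pos: [0.5469, -0.3754, 0.162]
ee_rot: [0.728, 0.686, 0.0, 0.0]
wrist_force: [-0.2, 0.2, -4.1]
opening: 0.0289
grip_force: 59.9
```

```bash
python3 - <<'E'
from h import *
go(.587-.06*.055,-.0215-.055,.038,-3.4)
E
```

```text
at [ 0.5469 -0.3754  0.162 ] ya -3.4 j7 0.30 t 40.5 open 0.029 f [-0.2  0.2 -4.1]
 roll units 0.00  then units x,y,z: [15.03  0.95  6.2 ]
```

Emit:
send_rows([
  [[1,0.5,0,-0.2,0],[1,1,0,0,0],[1,1,0,0,0],[1,1,0,0,0],[1,1,0,0,0],[1,1,0,0,0],[1,1,0,0,0],[1,1,0,0,0],[1,1,0,0,0],[1,1,0,0,0],[1,1,0,0,0],[1,1,0,0,0],[1,1,0,0,0],[1,1,0.3,0,0],[1,1,0.3,0,0],[1,0.5,0.3,0,0],[1,0.15,0.05,0,0],[1,0,0,0,0],[1,0,0,0,0]],
])

```text
t: 42.03
ee_pos: [0.5834, -0.0756, 0.1651]
ee_rot: [0.729, 0.685, -0.001, 0.0]
wrist_force: [-0.5, -0.5, -3.7]
opening: 0.0292
grip_force: 60.0
```

```bash
python3 - <<'E'
from h import *
go(.587-.06*.055,-.0215-.055,.035,-3.4)
T,ti=grab('top')
E
```

```text
at [ 0.5834 -0.0756  0.1651] ya -3.5 j7 -0.20 t 42.0 open 0.029 f [-0.5 -0.5 -3.7]
 roll units -0.02  then units x,y,z: [-0.04  0.02  6.51]
```

Emit:
send_rows([
  [[1,0,0,0.9,0],[1,0,0,0.9,0],[1,0,0,0.9,0],[1,0,0,0.9,0],[1,0,0,0.9,0],[1,0,0,0.9,0],[1,0,0,0.6,0],[1,0,0,0.3,0],[1,0,0,0.2,0],[1,0,0,0,0],[1,0,0,0,0],[0,0,0,0,0],[0,0,0,0,0],[0,0,0,0,0],[0,0,0,-0.8,0],[0,0,0,-0.9,0],[0,0,0,-0.9,0],[0,0,0,-0.9,0],[0,0,0,-0.9,0]],
])

```text
t: 43.67
ee_pos: [0.5846, -0.0741, 0.1253]
ee_rot: [0.728, 0.685, 0.0, 0.001]
wrist_force: [0.3, -0.4, 0.0]
opening: 0.0426
grip_force: 0.0
```

Emit:
send_rows([
  [[0,0,0,-1,0],[0,0,0,-1,0],[0,-1,-0.5,0,0],[0,-1,-0.5,0,0],[0,-1,-0.5,0,0],[0,-1,-0.5,0,0],[0,-1,-0.5,0,0],[0,-1,-0.5,0,0],[0,-1,-0.5,0,0],[0,0,0,0,0]],
])

```text
t: 44.5
ee_pos: [0.5032, -0.2154, 0.1641]
ee_rot: [0.731, 0.683, -0.002, 0.001]
wrist_force: [-0.7, -0.1, -0.3]
opening: 0.0429
grip_force: 0.0
```

```bash
python3 - <<'E'
from h import *
T,ti=grab('top'); cv2.imwrite('pics/m8.png',cv2.resize(ti[100:300,250:450],(600,600),interpolation=cv2.INTER_CUBIC))
go(.530,-.019,.04,-93.6)
E
```

```text
at [ 0.5046 -0.2127  0.1642] ya -3.8 j7 0.11 t 44.5 open 0.043 f [-0.4 -0.5  0.3]
 roll units 14.97  then units x,y,z: [ 0.66 -9.75  6.21]
```

View pics/m8.png

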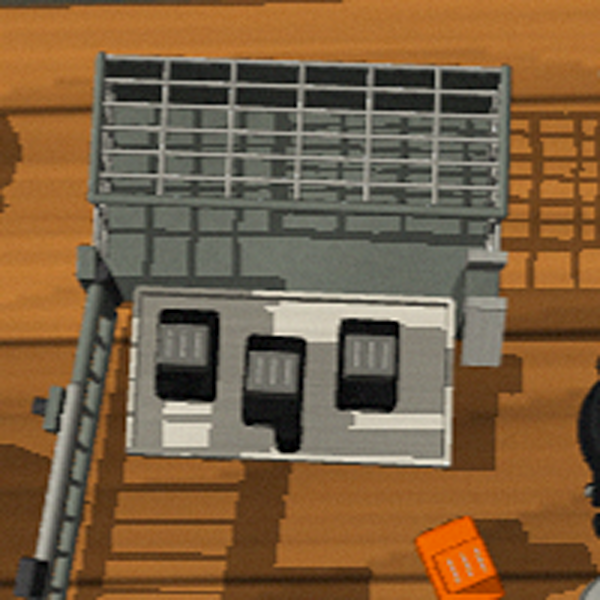

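All three packs stand upright in the tray, at crop (182,345), (272,370) and (368,352). The middle one was knocked about 16 mm but is still inside the limits. Next: grip the handle at (288,440) and push the tray home.

Emit:
send_rows([
  [[-1,0,0,0,1],[-1,0,0,0,1],[-1,0,0,0,1],[-1,0,0,0,1],[-1,0,0,0,1],[-1,0,0,0,1],[-1,0,0,0,1],[-1,0,0,0,1],[-1,0,0,0,1],[-1,0,0,0,1],[-1,0,0,0,1],[-1,0,0,0,1],[-1,0,0,0,1],[-1,0,0,0,1],[-1,0,0,0,1],[-1,0,0,0,0]],
])

```text
t: 45.88
ee_pos: [0.5067, -0.2083, 0.1641]
ee_rot: [1.0, -0.03, 0.001, -0.0]
wrist_force: [-0.9, 0.0, 0.2]
opening: 0.0856
grip_force: 0.0
```

Emit:
send_rows([
  [[-1,0.07,-0.9,0,0],[-1,0.07,-0.9,0,0],[-1,0.07,-0.9,0,0],[-1,0.07,-0.9,0,0],[-1,0.07,-0.9,0,0],[-1,0.07,-0.9,0,0],[-1,0.07,-0.9,0,0],[-1,0.07,-0.9,0,0],[-1,0.07,-0.9,0,0],[-1,0.07,-0.9,0,0],[-1,0,-0.75,0,0],[-1,0,0,0,0],[-1,0,0,0,0]],
])

```text
t: 46.97
ee_pos: [0.5317, -0.0147, 0.1639]
ee_rot: [1.0, -0.028, 0.0, 0.0]
wrist_force: [-0.1, -0.5, -0.3]
opening: 0.0854
grip_force: 0.0
```

```bash
python3 - <<'E'
from h import *
go(.531,-.0175,.060,-93.6)
E
```

```text
at [ 0.5317 -0.0147  0.1639] ya -93.2 j7 -1.78 t 47.0 open 0.085 f [-0.1 -0.5 -0.3]
 roll units 0.07  then units x,y,z: [-0.03  0.14  5.19]
```

Emit:
send_rows([
  [[-1,0,0.14,0.9,0.07],[-1,0,0,0.9,0],[-1,0,0,0.9,0],[-1,0,0,0.9,0],[-1,0,0,0.9,0],[-1,0,0,0.7,0],[-1,0,0,0,0],[1,0,0,0,0],[1,0,0,0,0],[1,0,0,0,0],[1,0,0,0,0],[1,0,0,0,0],[1,0,0,0,0],[1,0,0,0,0]],
])

```text
t: 48.13
ee_pos: [0.5319, -0.0188, 0.0604]
ee_rot: [0.999, -0.034, 0.001, 0.0]
wrist_force: [-1.8, 0.1, 4.6]
opening: 0.0182
grip_force: 58.4
```

Emit:
send_rows([
  [[1,0.15,0,0,0],[1,0.3,0,0,0],[1,0.45,0,0,0],[1,0.5,0,0,0],[1,0.5,0,0,0],[1,0.5,0,0,0],[1,0.5,0,0,0],[1,0.5,0,0,0],[1,0.5,0,0,0],[1,0.5,0,0,0],[1,0.5,0,0,0],[1,0.5,0,0,0],[1,0.4,0,0,0],[1,0.35,0,0,0],[1,0.3,0,0,0],[1,0.2,0,0,0],[1,0.15,0,0,0],[1,0.1,0,0,0],[1,0,0,0,0],[1,0,0,0,0]],
])

```text
t: 49.8
ee_pos: [0.6604, -0.0262, 0.0603]
ee_rot: [0.999, -0.034, -0.009, 0.0]
wrist_force: [-21.6, 3.0, 21.3]
opening: 0.0184
grip_force: 60.7
```

Emit:
send_rows([
  [[1,-0.1,0,0,0],[-1,0,0,0,0],[-1,0,0,0,0],[-1,0,0,0,0],[-1,0,0,0,0],[-1,0,0,-1,0],[-1,0,0,-1,0],[-1,0,0,-1,0],[-1,0,0,-1,0],[-1,0,0,-1,0],[-1,0,0,-1,0],[-1,0,0,-1,0],[-1,0,0,0,0]],
])

```text
t: 50.88
ee_pos: [0.6701, -0.0279, 0.2042]
ee_rot: [0.999, -0.034, 0.004, -0.0]
wrist_force: [1.4, 1.1, 1.1]
opening: 0.0852
grip_force: 0.0
```

```bash
python3 - <<'E'
from h import *
T,ti=grab('top');S,si=grab('scene')
H=np.array([.6435,.1134])
for im,F,b in((ti,T,(235,250,300,320)),(si,S,(290,120,370,200))):
    x0,y0,x1,y1=b; s=im[y0:y1,x0:x1]; 
    m=((s.max(2)<85)&(s.max(2).astype(int)-s.min(2)<25)).astype(np.uint8)*255
    n,l,st,c=cv2.connectedComponentsWithStats(m)
    for i in range(1,n):
        if st[i,4]>25:
            uv=c[i]+[x0,y0]; p=onplane(F,uv,.165); d=p[:2]-H
            print(st[i]+[x0,y0,0,0,0],p.round(4),np.linalg.norm(d).round(4),np.degrees(np.arctan2(d[1],d[0])).round(1))
th=97.5; a=np.radians(-93.6-th); L=H+.215*np.array([np.cos(a),np.sin(a)]); print(L,proj(T,[*L,.17]),proj(S,[*L,.17]))
go(*L,.2,-3.6-th)
# tray check: packs under roof
E
```

```text
[255 250  26  67 407] [0.4449 0.1347 0.165 ] 0.1997 173.9
[348 120  22  55 535] [0.4137 0.2098 0.165 ] 0.2492 157.2
[345 148   9  22 138] [0.4383 0.1417 0.165 ] 0.2071 172.1
[340 165   5  24  68] [0.4642 0.0895 0.165 ] 0.1809 -172.4
[355 173  15  27 261] [0.522  0.0971 0.165 ] 0.1226 -172.3
[0.43252208 0.15479222] [[256.28677466 291.9596929 ]] [[351.27931022 153.31108363]]
at [ 0.6676 -0.0281  0.2   ] ya -93.9 j7 -1.79 t 51.0 open 0.085 f [-0.3 -0.5 -0.8]
 roll units 1.20  then units x,y,z: [-13.29  -6.71  -0.  ]
```

```bash
python3 - <<'E'
from h import *
go(.434,.1445,.2,-98.6)
T,ti=grab('top')
for uv in((260,292),(258,292)): print(onplane(T,uv,.175).round(4))
E
```

```text
at [ 0.6676 -0.0281  0.2   ] ya -93.9 j7 -1.79 t 51.0 open 0.085 f [-0.3 -0.5 -0.8]
 roll units 0.78  then units x,y,z: [-12.84  -6.78  -0.  ]
[0.4322 0.1468 0.175 ]
[0.4323 0.1507 0.175 ]
```

Emit:
send_rows([
  [[-1,-0.5,-0.28,0,0.78],[-1,-0.95,-0.5,0,0],[-1,-0.95,-0.5,0,0],[-1,-0.95,-0.5,0,0],[-1,-0.95,-0.5,0,0],[-1,-0.95,-0.5,0,0],[-1,-0.95,-0.5,0,0],[-1,-0.95,-0.5,0,0],[-1,-0.95,-0.5,0,0],[-1,-0.95,-0.5,0,0],[-1,-0.95,-0.5,0,0],[-1,-0.95,-0.5,0,0],[-1,-0.95,-0.5,0,0],[-1,-0.94,-0.5,0,0],[-1,0,0,0,0],[-1,0,0,0,0]],
])

```text
t: 52.37
ee_pos: [0.4315, 0.1438, 0.1985]
ee_rot: [0.997, -0.074, -0.001, 0.001]
wrist_force: [0.5, -0.4, -0.9]
opening: 0.0856
grip_force: 0.0
```

```bash
python3 - <<'E'
from h import *
go(.434,.1465,.1185,-98.6)
E
```

```text
at [0.4315 0.1438 0.1985] ya -98.4 j7 -2.17 t 52.4 open 0.086 f [ 0.5 -0.4 -0.9]
 roll units 0.03  then units x,y,z: [ 0.1  -0.15  4.  ]
```

Emit:
send_rows([
  [[-1,0.1,-0.15,0.8,0.03],[-1,0,0,0.8,0],[-1,0,0,0.8,0],[-1,0,0,0.8,0],[-1,0,0,0.8,0],[-1,0,0,0,0],[1,0,0,0,0],[1,0,0,0,0],[1,0,0,0,0],[1,0,0,0,0],[1,0,0,0,0],[1,0,0,0,0],[1,0,0,0,0],[1,0,0,0,0]],
])

```text
t: 53.53
ee_pos: [0.4354, 0.146, 0.1201]
ee_rot: [0.997, -0.077, 0.0, 0.0]
wrist_force: [-1.3, -2.2, 5.1]
opening: 0.0114
grip_force: 58.4
```

Emit:
send_rows([
  [[1,0.1,0,-0.25,0],[1,0.11,0,-0.24,0],[1,0.12,0,-0.24,0],[1,0.13,0,-0.23,0],[1,0.14,0,-0.23,0],[1,0.15,0,-0.22,0],[1,0.16,0,-0.22,0],[1,0.17,0,-0.21,0],[1,0,0,0,0],[1,0,0,0,0]],
])

```text
t: 54.37
ee_pos: [0.4566, 0.1422, 0.1563]
ee_rot: [0.997, -0.077, -0.0, 0.001]
wrist_force: [2.7, -5.4, -8.3]
opening: 0.0112
grip_force: 61.7
```

Emit:
send_rows([
  [[1,0.01,0.41,0,-0.42],[1,0.036,0.824,0,-0.833],[1,0.036,0.824,0,-0.833],[1,0.036,0.824,0,-0.833],[1,0.036,0.824,0,-0.833],[1,0.036,0.824,0,-0.833],[1,0.036,0.824,0,-0.833],[1,0.036,0.824,0,-0.833],[1,0.036,0.824,0,-0.833],[1,0.036,0.824,0,-0.833],[1,0.036,0.824,0,-0.833],[1,0.036,0.824,0,-0.833],[1,0.036,0.824,0,-0.833],[1,0.036,0.824,0,-0.833],[1,0,0,0,0]],
])

```text
t: 55.62
ee_pos: [0.5466, -0.051, 0.157]
ee_rot: [0.871, 0.492, -0.001, 0.002]
wrist_force: [-4.6, -5.5, 1.5]
opening: 0.0109
grip_force: 61.8
```

```bash
python3 - <<'E'
from h import *
s=monitor.get_state(); H=np.array([.6435,.1134]); d=s['ee_pos'][:2]-H; print(np.linalg.norm(d),-93.6-np.degrees(np.arctan2(d[1],d[0])))
go(.63,-.0744,.1563,-3.6)
E
```

```text
0.19087353269308246 26.925864249791346
at [ 0.5466 -0.051   0.157 ] ya -31.1 j7 -0.67 t 55.6 open 0.011 f [-4.6 -5.5  1.5]
 roll units -4.58  then units x,y,z: [-0.9   4.24  0.03]
```

Emit:
send_rows([
  [[1,0.036,0.824,0,-0.833],[1,0.036,0.824,0,-0.833],[1,0.036,0.824,0,-0.833],[1,0.036,0.824,0,-0.833],[1,0.01,0.5,0,-0.5],[1,0,0.33,0,-0.33],[1,0,0.25,0,-0.25],[1,0,0.2,0,-0.17],[1,0,0,0,0],[1,0,0,0,0]],
])

```text
t: 56.45
ee_pos: [0.6313, -0.0766, 0.1572]
ee_rot: [0.729, 0.685, -0.002, 0.001]
wrist_force: [-4.2, -4.9, -1.0]
opening: 0.0115
grip_force: 61.4
```

```bash
python3 - <<'E'
from h import *
s=monitor.get_state(); H=np.array([.6435,.1134]); d=s['ee_pos'][:2]-H; print(np.linalg.norm(d),-93.6-np.degrees(np.arctan2(d[1],d[0])))
go(.63,-.1012,.1201,-3.6)
E
```

```text
0.19039401916035614 0.08207504221316242
at [ 0.6313 -0.0766  0.1572] ya -3.6 j7 -0.21 t 56.5 open 0.011 f [-4.2 -4.9 -1. ]
 roll units 0.00  then units x,y,z: [-1.23  0.01  1.86]
```

Gate angle is about 0. Lower the lever back along the arc, then release.

Emit:
send_rows([
  [[1,-0.17,0.02,0.21,0],[1,-0.16,0,0.22,0],[1,-0.15,0,0.22,0],[1,-0.14,0,0.23,0],[1,-0.13,0,0.23,0],[1,-0.12,0,0.24,0],[1,-0.11,0,0.24,0],[1,-0.1,0,0.25,0],[1,0,0,0,0],[1,0,0,0,0],[1,0,0,0,0]],
])

```text
t: 57.37
ee_pos: [0.6301, -0.0982, 0.1216]
ee_rot: [0.73, 0.684, -0.002, 0.001]
wrist_force: [-7.5, -6.4, 4.1]
opening: 0.0114
grip_force: 59.3
```

Emit:
send_rows([
  [[-1,0,0,0,0],[-1,0,0,0,0],[-1,0,0,0,0],[-1,0,0,0,0],[-1,0,0,-0.8,0],[-1,0,0,-1,0],[-1,0,0,-1,0],[-1,0,0,-1,0],[-1,0,0,-1,0],[-1,0,-1,0,0],[-1,0,-1,0,0],[-1,0,-1,0,0],[-1,0,-1,0,0],[-1,0,-1,0,0],[-1,0,-1,0,0],[-1,0,0,0,0]],
])

```text
t: 58.7
ee_pos: [0.508, -0.0877, 0.2157]
ee_rot: [0.73, 0.684, -0.001, -0.0]
wrist_force: [-0.3, -0.5, -0.2]
opening: 0.0853
grip_force: 0.0
```

```bash
python3 - <<'E'
from h import *
T,ti=grab('top');S,si=grab('scene')
cv2.imwrite('pics/m9.png',np.hstack([cv2.resize(ti[100:230,260:430],(392,300),interpolation=cv2.INTER_CUBIC),cv2.resize(si[200:340,270:455],(396,300),interpolation=cv2.INTER_CUBIC)]))
# box top corners (z .07) from k.png pixels, centre
c=[(110+u/5,180+v/5) for u,v in((125,47),(372,92),(308,365),(62,310))]
P=np.array([onplane(T,x,.07) for x in c]); print(P.round(4).tolist(),P.mean(0).round(4))
g=cv2.cvtColor(ti,cv2.COLOR_BGR2GRAY)
pt=(110+(65+247-0)/10,0)
# dial ring ellipse: left 115,right 316, top 97,bottom 300 at z~.07
print(onplane(T,(110+215/5,180+199/5),.071).round(4))
go(.592,.396,.2)
E
```

```text
[[0.6602, 0.4374, 0.07], [0.638, 0.3282, 0.07], [0.52, 0.3532, 0.07], [0.5454, 0.461, 0.07]] [0.5909 0.395  0.07  ]
[0.5923 0.3953 0.071 ]
at [ 0.5113 -0.088   0.2161] ya -3.7 j7 -0.08 t 58.8 open 0.085 f [ 1.  -0.2  1.3]
 roll units 0.00  then units x,y,z: [24.41  2.46  0.8 ]
```

View pics/m9.png

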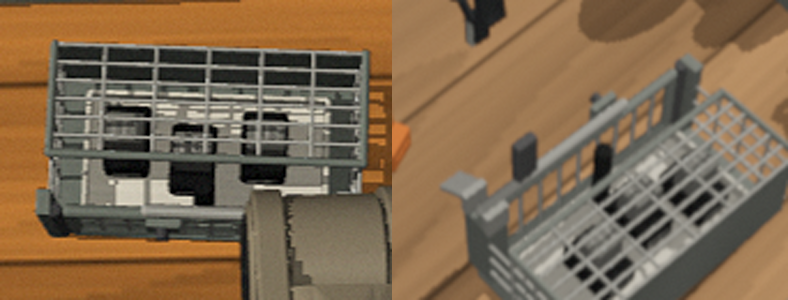

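The last picture shows the gate shut with the bar level in the catch and three packs upright inside. Now the knob.

Emit:
send_rows([
  [[-1,0.6,0.06,0,0],[-1,1,0.1,0,0],[-1,1,0.1,0,0],[-1,1,0.1,0,0],[-1,1,0.1,0,0],[-1,1,0.1,0,0],[-1,1,0.1,0,0],[-1,1,0.1,0,0],[-1,1,0.1,0,0],[-1,1,0.1,0,0],[-1,1,0.1,0,0],[-1,1,0.1,0,0],[-1,1,0.1,0,0],[-1,1,0.1,0,0],[-1,1,0.1,0,0],[-1,1,0.1,0,0],[-1,1,0.1,0,0],[-1,1,0.1,0,0],[-1,1,0.1,0,0],[-1,1,0.1,0,0]],
])

```text
t: 60.47
ee_pos: [0.5768, 0.3023, 0.2152]
ee_rot: [0.73, 0.684, 0.001, -0.0]
wrist_force: [0.8, 0.0, -0.1]
opening: 0.0851
grip_force: 0.0
```

Emit:
send_rows([
  [[-1,1,0.1,0,0],[-1,1,0.1,0,0],[-1,1,0.1,0,0],[-1,1,0.1,0,0],[-1,0.6,0.1,0,0],[-1,0,0,0,-1],[-1,0,0,0,-1],[-1,0,0,0,-1],[-1,0,0,0,-1],[-1,0,0,0,-1],[-1,0,0,0,-1],[-1,0,0,0,-1],[-1,0,0,0,-1],[-1,0,0,0,0],[-1,0,0,0,0]],
])

```text
t: 61.72
ee_pos: [0.5924, 0.392, 0.215]
ee_rot: [0.39, 0.921, 0.0, -0.001]
wrist_force: [0.7, 1.7, 0.1]
opening: 0.0857
grip_force: 0.0
```

```bash
python3 - <<'E'
from h import *
go(.5915,.3955,.076)
E
```

```text
at [0.5924 0.392  0.215 ] ya 44.1 j7 -0.19 t 61.7 open 0.086 f [0.7 1.7 0.1]
 roll units 0.00  then units x,y,z: [0.16 0.09 6.95]
```

Emit:
send_rows([
  [[-1,0.16,0.09,0.9,0],[-1,0,0,0.9,0],[-1,0,0,0.9,0],[-1,0,0,0.9,0],[-1,0,0,0.9,0],[-1,0,0,0.9,0],[-1,0,0,0.8,0],[-1,0,0,0.75,0],[-1,0,0,0,0],[1,0,0,0,0],[1,0,0,0,0],[1,0,0,0,0],[1,0,0,0,0],[1,0,0,0,0],[1,0,0,0,0]],
])

```text
t: 62.97
ee_pos: [0.5916, 0.3957, 0.0785]
ee_rot: [0.389, 0.921, 0.001, 0.001]
wrist_force: [-1.1, -0.9, 5.4]
opening: 0.0454
grip_force: 61.1
```

Emit:
send_rows([
  [[1,0,0,0,0.5],[1,0,0,0,1],[1,0,0,0,1],[1,0,0,0,1],[1,0,0,0,1],[1,0,0,0,1],[1,0,0,0,1],[1,0,0,0,1],[1,0,0,0,1],[1,0,0,0,1],[1,0,0,0,1],[1,0,0,0,1],[1,0,0,0,1],[1,0,0,0,1],[1,0,0,0,0],[1,0,0,0,0]],
])

```text
t: 64.3
ee_pos: [0.5914, 0.3956, 0.0784]
ee_rot: [0.894, 0.448, 0.001, -0.0]
wrist_force: [-1.0, -0.1, 6.0]
opening: 0.0456
grip_force: 61.4
```

```bash
python3 - <<'E'
from h import *
s=monitor.get_state();print(s['wrist_torque']); go(.5915,.3955,.0785)
E
```

```text
[-0.29216633  0.26159042 -0.09124732]
at [0.5914 0.3956 0.0784] ya -36.7 j7 -1.53 t 64.3 open 0.046 f [-1.  -0.1  6. ]
 roll units 0.00  then units x,y,z: [-0.    0.01 -0.  ]
```

Turned 81° so far; keep going to the stop and watch the torque.

Emit:
send_rows([
  [[1,0,0,0,0.5],[1,0,0,0,0.5],[1,0,0,0,0.5],[1,0,0,0,0.5],[1,0,0,0,0]],
])

```text
t: 64.72
ee_pos: [0.5913, 0.3957, 0.0785]
ee_rot: [0.936, 0.352, 0.001, -0.0]
wrist_force: [-1.9, -1.5, 6.8]
opening: 0.0454
grip_force: 61.4
```

```bash
python3 - <<'E'
from h import *
s=monitor.get_state();print(s['wrist_torque']); go(.5915,.3955,.0785)
E
```

```text
[-0.26852481  0.23408972 -0.07996743]
at [0.5913 0.3957 0.0785] ya -48.8 j7 -1.72 t 64.7 open 0.045 f [-1.9 -1.5  6.8]
 roll units 0.00  then units x,y,z: [ 0.    0.01 -0.  ]
```

Emit:
send_rows([
  [[1,0,0,0,0.5],[1,0,0,0,0.5],[1,0,0,0,0.5],[1,0,0,0,0.5],[1,0,0,0,0]],
])

```text
t: 65.13
ee_pos: [0.5952, 0.398, 0.0786]
ee_rot: [0.968, 0.252, 0.006, -0.002]
wrist_force: [5.8, 5.0, -0.8]
opening: 0.0454
grip_force: 62.8
```

```bash
python3 - <<'E'
from h import *
s=monitor.get_state();print(s['wrist_torque']); go(.5915,.3955,.0785)
E
```

```text
[ 0.89326339 -1.46971101 -0.18896861]
at [0.5952 0.398  0.0786] ya -60.8 j7 -1.90 t 65.1 open 0.045 f [ 5.8  5.  -0.8]
 roll units 0.00  then units x,y,z: [-0.22  0.02  0.  ]
```

Emit:
send_rows([
  [[-1,0,0,0,0],[-1,0,0,0,0],[-1,0,0,0,0],[-1,0,0,0,0],[-1,0,0,-0.8,0],[-1,0,0,-1,0],[-1,0,0,-1,0],[-1,0,0,-1,0],[-1,0,0,-1,0],[-1,0,0,-1,0],[-1,0,0,-1,0],[-1,-1,0,-1,0],[-1,-1,0,0,0],[-1,-1,0,0,0],[-1,-1,0,0,0],[-1,-1,0,0,0],[-1,-1,0,0,0],[-1,-1,0,0,0],[-1,-1,0,0,0],[-1,0,0,0,0]],
])

```text
t: 66.8
ee_pos: [0.448, 0.3149, 0.2325]
ee_rot: [0.967, 0.253, -0.001, 0.001]
wrist_force: [0.2, -0.6, -0.5]
opening: 0.0857
grip_force: 0.0
```

```bash
python3 - <<'E'
from h import *
T,ti=grab('top');S,si=grab('scene'); old=cv2.imread('pics/scene0.png'); oldT=cv2.imread('pics/top0.png')
for F,im,o in((T,ti,oldT),(S,si,old)):
    c=proj(F,[.592,.3955,.074])[0]; print(c)
    for name,I in(('old',o),('new',im)):
        x,y=c.astype(int); g=I[y-17:y+18,x-22:x+23].max(2)
        print(name);print('\n'.join(''.join('#' if v<45 else 'O' if v>150 else '.' for v in r) for r in g[::1]))
go(.5,.3,.2)
E
```

```text
[152.41194092 219.73868662]
old
O............OOOOOOOOOOOOOOOOOOOOO...........
.....#......OOOOOOOOOOOOOOOOOOOOOOOO.........
...........OOOOOOOOOOOOOOOOOOOOOOOOOO........
........#O.O.......OOOOOOOOOOOOOOOOOOO.......
.....................OOOOOOOOOOOOOOOOOO......
.....OO.................OOOOOOOOOOOOOOO......
.....O..................###...OOOOOOOOOO.....
......O.................#####..OOOOOOOOOO....
.....OOOO................#####..OOOOOOOOO....
###..OOOOOO...............#####...OOOOO......
....OOOOOO................######.............
....OOOOOOO...............#######............
....OOOOOOO................######............
....OOOOOOOO...............#######...........
...OOOOOOOO.OO.............#######...........
....OOOOOOO................#######...........
....OOOOOO................########...........
...OOOOOOO................########...........
...O.OOO.O................########...........
...OO.O.O.................########...........
...OO....................#########...........
...OOO..................##########...........
...OOOO................##########............
...OOOOO..
[... 4842 characters left out ...]
#...OOOOOOOO.....
......................#####...OOOOOOOOOO.....
.............................OOOOOOOOOOO.....
...........................OOOOOOOOOOOO......
....................OOOOOOOOOOOOOOOOOO.......
....................OOOOOOOOOOOOOOOOO........
....................OOOOOOOOOOOOOOOO.........
....................OOOOOOOOOOOOOO...........
.....................OOOOOOOOOO..............
.............................................
.............................................
.............................................
.............................................
at [0.4511 0.3164 0.2328] ya -60.7 j7 -1.85 t 66.9 open 0.085 f [0.9 0.1 0.2]
 roll units 0.00  then units x,y,z: [1.73 1.91 1.64]
```

```bash
python3 - <<'E'
from h import *
S,si=grab('scene'); old=cv2.imread('pics/scene0.png'); c=np.array([.592,.3955]); b=slice(145,182),slice(438,486)
d=old[b].max(2).astype(int)-si[b].max(2); ys,xs=np.where(d>35)
for x,y in zip(xs,ys):
    p=onplane(S,(438+x,145+y),.075)[:2]-c
    print(438+x,145+y,d[y,x],'r %.3f knob %.2f'%(np.linalg.norm(p),np.radians(168.4)-np.arctan2(p[1],p[0])))
E
```

```text
472 161 37 r 0.028 knob 1.70
473 161 65 r 0.030 knob 1.74
474 161 85 r 0.033 knob 1.77
475 161 95 r 0.035 knob 1.79
476 161 101 r 0.038 knob 1.82
477 161 93 r 0.040 knob 1.84
478 161 50 r 0.042 knob 1.86
472 162 57 r 0.026 knob 1.81
473 162 107 r 0.029 knob 1.84
474 162 135 r 0.031 knob 1.87
475 162 140 r 0.034 knob 1.89
476 162 137 r 0.036 knob 1.90
477 162 109 r 0.039 knob 1.92
478 162 53 r 0.041 knob 1.93
472 163 43 r 0.025 knob 1.94
473 163 85 r 0.027 knob 1.96
474 163 99 r 0.030 knob 1.97
475 163 93 r 0.032 knob 1.99
476 163 76 r 0.035 knob 2.00
477 163 48 r 0.037 knob 2.01
473 164 45 r 0.026 knob 2.08
474 164 50 r 0.029 knob 2.09
475 164 40 r 0.031 knob 2.09
```

```bash
python3 - <<'E'
from h import *
T,ti=grab('top'); o=cv2.imread('pics/top0.png'); c=np.array([.592,.3955]); b=slice(228,240),slice(135,160)
d=ti[b].max(2).astype(int)-o[b].max(2); ys,xs=np.where(d>60); P=[]
for x,y in zip(xs,ys):
    p=onplane(T,(135+x,228+y),.075)[:2]-c
    if x<16:P.append(np.radians(168.4)-np.arctan2(p[1],p[0])%6.2832)
print(len(P),np.mean(P),np.median(P))
go(.5915,.3955,.215,-40)
E
```

```text
46 0.26547915774225783 0.2809892253437696
at [0.4519 0.3169 0.2326] ya -60.8 j7 -1.85 t 67.0 open 0.085 f [ 0.3  0.5 -0.5]
 roll units -3.46  then units x,y,z: [7.5  2.82 0.88]
```

One confirming second bite at the knob.

Emit:
send_rows([
  [[-1,0,0,0,-0.87],[-1,0,0,0,-0.87],[-1,0,0,0,-0.86],[-1,0,0,0,-0.86],[-1,0.94,0.35,0.1,0],[-1,0.94,0.35,0.1,0],[-1,0.94,0.35,0.1,0],[-1,0.94,0.35,0.1,0],[-1,0.94,0.35,0.1,0],[-1,0.94,0.35,0.1,0],[-1,0.94,0.35,0.1,0],[-1,0.92,0.37,0.1,0],[-1,0,0,0,0],[-1,0,0,0,0]],
])

```text
t: 68.17
ee_pos: [0.5917, 0.3956, 0.2148]
ee_rot: [0.906, 0.422, -0.001, -0.0]
wrist_force: [0.1, -0.4, 0.1]
opening: 0.0856
grip_force: 0.0
```

```bash
python3 - <<'E'
from h import *
go(.5915,.3955,.0765)
E
```

```text
at [0.5917 0.3956 0.2148] ya -40.0 j7 -1.52 t 68.2 open 0.086 f [ 0.1 -0.4  0.1]
 roll units 0.00  then units x,y,z: [-0.01 -0.    6.92]
```

Emit:
send_rows([
  [[-1,0,0,0.9,0],[-1,0,0,0.9,0],[-1,0,0,0.9,0],[-1,0,0,0.9,0],[-1,0,0,0.9,0],[-1,0,0,0.9,0],[-1,0,0,0.8,0],[-1,0,0,0.7,0],[-1,0,0,0,0],[1,0,0,0,0],[1,0,0,0,0],[1,0,0,0,0],[1,0,0,0,0],[1,0,0,0,0],[1,0,0,0,0]],
])

```text
t: 69.42
ee_pos: [0.5917, 0.3961, 0.0806]
ee_rot: [0.906, 0.423, 0.001, -0.0]
wrist_force: [-1.8, -0.2, 5.9]
opening: 0.0455
grip_force: 60.9
```

Emit:
send_rows([
  [[1,0,0,0,0.4],[1,0,0,0,0.4],[1,0,0,0,0.4],[1,0,0,0,0.4],[1,0,0,0,0]],
])

```text
t: 69.83
ee_pos: [0.595, 0.3988, 0.0807]
ee_rot: [0.939, 0.345, 0.006, -0.002]
wrist_force: [6.0, 4.8, -1.6]
opening: 0.0455
grip_force: 62.9
```

```bash
python3 - <<'E'
from h import *
s=monitor.get_state();print(s['wrist_torque']); go(.5915,.3955,.0785)
E
```

```text
[ 1.06719985 -1.43315194 -0.15192418]
at [0.595  0.3988 0.0807] ya -49.7 j7 -1.71 t 69.8 open 0.045 f [ 6.   4.8 -1.6]
 roll units 0.00  then units x,y,z: [-0.24  0.01  0.11]
```

The same stop signature appears at once, so the knob is at its stop. Release, back away, hand in.

Emit:
send_rows([
  [[-1,0,0,0,0],[-1,0,0,0,0],[-1,0,0,0,0],[-1,0,0,0,0],[-1,0,0,-0.8,0],[-1,0,0,-1,0],[-1,0,0,-1,0],[-1,0,0,-1,0],[-1,0,0,-1,0],[-1,0,0,-1,0],[-1,0,0,-1,0],[-1,0,0,0,0],[-1,0,0,0,0],[-1,0,0,0,0]],
])

```text
t: 71.0
ee_pos: [0.5905, 0.3949, 0.2134]
ee_rot: [0.938, 0.345, -0.001, 0.0]
wrist_force: [-0.1, -0.6, 0.8]
opening: 0.0853
grip_force: 0.0
```

```bash
python3 - <<'E'
from h import *
print(workorder.job_done())
E
```

```text
the job is handed in; nothing more can be done
None
```

The job is handed in, with no verdict returned: all three packs found stand upright in the tray, the tray is home, the gate is shut with its bar in the catch, and the knob is at its clockwise stop.

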